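# Change the lower coil of a take-apart transformer

### The arm

A 6-joint arm with a two-finger parallel gripper is mounted at the origin on a cart in front of the work surface, level with it; the furniture and walls round the work are solid. World frame = base frame: x ahead of the robot, y to its left, z up, the work surface at z = 0. Lengths are in m, angles in rad, forces in N, time in s.
With the tool pointing down it reaches from about 0.3 to 0.775 m from the base axis. Payload 14.6 kg.
Tool frame: the origin (TCP) lies at the very end of the fingers, on their centre line; the grasp point (between the pads) lies 19 mm behind it (pinch_z is the distance from the TCP to the grasp point, in m); z points along the fingers, y is the direction in which the jaws open and shut (so a half turn about z gives the same grasp; the last joint's range is limited). The gripper opens to 94 mm and grips with 3 to 60 N. Pads are 16 mm wide; open, the fingers measure 119 mm over their backs; the gripper's body (75 mm by 177 mm) begins 78 mm behind the grasp point.
Start: joints at [-1.228, 0.3, 1.521, -0, 1.321, -0.067], TCP at [0.219, -0.504, 0.205] pointing down, gripper open.
Joint ranges: [-3.03, 3.03], [-0.79, 2.21], [0.23, 2.52], [-1.04, 4.18], [0, 3.07], [-2.55, 2.55]. Speed limits (rad/s): [2.22, 2.22, 2.57, 3.14, 3.14, 3.14].

### API

Orientations are given as [roll, pitch, yaw] about the fixed x, y, z axes, in that order (R = Rz(yaw) Ry(pitch) Rx(roll)).
In Python, from station import get_obs, camera, hand_in, pinch_z gives the robot as it stands.
- The arm moves only by the tool servo_tool, never from a script. Its argument "moves" is a list that holds one entry, the list of rows, each a list of 7 numbers: the turn, a rotation vector about the tool's x, y, z normalised to -1 to 1, where 1 is pi/2 rad, then the shift along the tool's x, y, z normalised to -1 to 1, where 1 is 500 mm, then the closure, from 0 (fully open) to 1 (shut). In form: [[[rx, ry, rz, x, y, z, hand], ...]]. A call has 1 to 12 rows; each row is the pose to reach, as a shift and turn from the pose measured when the call began, along the tool's axes at that moment; what a row does not reach only later rows make up. A row lasts 1/12 s, in which the tool goes at most 41.7 mm and 7.16 degrees, less where a joint would pass 70% of its speed; a pose out of reach is approached as far as the arm can. A call with a number of a shift or a turn outside -1 to 1 is refused whole. A call with a gripper value outside its range is refused whole. The fingers move at their own pace and stop on an object; "squeeze" is the grip in N (left out, the last holds). Time passes only in rows, so rows that repeat a pose let the fingers close. It gives the time, the measured TCP pose, the force and the opening at its end, in the units of the state.
- get_obs(): the state, without advancing time (a new reading comes with each control period).
- camera(name): name is "scene" or "top" or "wrist"; returns a dict with "color" (400x640x3 uint8, red, green, blue), "intrinsics" (3x3 intrinsics, pixels), "distortion" ([k1, k2, p1, p2, k3] as OpenCV has them; the pictures are not rectified), "rvec" (rotation vector, rad) and "tvec" (3), from world to camera coordinates, as OpenCV has them. Camera axes: x right, y down, z forward; pixel columns grow to the right and rows downward; lengths in m; the calibration is good to about 2 mm. A picture is of the moment at which its call begins. There is no depth.
- hand_in(): hands the job in, once; it reports no verdict.
The state is a dict: "time_s": time; "qpos": joint angles; "joint_vel": joint speeds; "tau": joint torques, N m; "ee_pos": TCP position; "eef_rot": TCP orientation; "force": force on the tool from outside, world axes, zero at the start; "moment": the same for the moment, N m; "grip_width": finger opening in m.
Only numpy, scipy, OpenCV 4.12 (cv2) and the standard library are available. Lean on these libraries where they do the work, as an engineer would, in place of code of your own. Each camera call takes 0.05 s, during which the arm holds its last target.

### The job

Change the red coil of the transformer for the yellow spare on the wooden stand: lift the steel yoke bar straight up out of its two brackets and lay it flat on the blue mat, lay the black coil beside it on the mat, and put the red coil on the stand's empty middle peg. Then slide the yellow coil down onto the limb that the red one was on, put the black coil back on top of it and lower the yoke bar into both brackets again, fully home. Set things down without dropping them, and leave the white and green coils where they are.

Things in the scene. Friction and masses are not known exactly. Their poses are not given: they have to be found in the camera images.
- core: fixed transformer base: plinth 56 x 236 x 14 mm; origin under its centre, on the table, y along it. Steel limbs 20 mm square, tapered tops, at y = +-48 mm, top z = 72 mm; coils on them rest on seats at z = 20 mm. Aluminium U brackets open upward at y = +-104 mm, 10 mm thick, 36 wide: slot 24 mm wide in x, floor z = 72, sides straight to 86, then flaring to 35 mm wide at the top, z = 98 mm
- yoke_mid (a point): steel yoke bar, 230 mm long (its y axis), 20 x 20 mm in section, 0.55 kg; the point is its centre. At the start it lies in both brackets of the core, across the limbs, underside 72 mm above the table. The coil tops are 2 mm lower; at the bar's middle, 20 mm either way along it, there is no coil
- black_coil_mid (a point): square black coil, copper wound, 48 x 48 x 30 mm high, 150 g, 27 mm square hole from top to bottom; the point is its centre, half-way up; z up along the hole, x and y square to the sides. At the start on a limb of the core, resting on the red coil (which stands out 7 mm all round), underside 40 mm above the table
- red_coil_mid (a point): square red coil, copper wound, 62 x 62 x 20 mm high, 150 g, 27 mm square hole from top to bottom; the point is its centre, half-way up; z up along the hole, x and y square to the sides. At the start on a limb of the core beneath the black coil, underside 20 mm above the table; the limb rises 42 mm above this point
- yellow_coil_mid (a point): square yellow coil, copper wound, 62 x 62 x 20 mm high, 150 g, 27 mm square hole from top to bottom; the point is its centre, half-way up; z up along the hole, x and y square to the sides. The spare; at the start it is on one end peg of the wooden stand, its underside 14 mm above the table.
- green_coil_mid (a point): square green coil, copper wound, 62 x 62 x 20 mm high, 150 g, 27 mm square hole from top to bottom; the point is its centre, half-way up; z up along the hole, x and y square to the sides. On the other end peg of the stand; it stays there.
- white_coil_mid (a point): square white coil, copper wound, 54 x 54 x 50 mm high, 280 g, 27 mm square hole from top to bottom; the point is its centre, half-way up; z up along the hole, x and y square to the sides. On the core's other limb; it stays there.
- stand: fixed wooden coil stand: board 228 mm (x) x 78 mm (y), top 14 mm above the table; origin at the centre of its underside. Three round pegs in a row along x, at x = -76, 0 and +76 mm, 20 mm thick with tapered tops, ending 36 mm above the table. The middle peg is empty at the start; the end pegs hold the yellow and the green coil.
- mat: flat blue bench mat fixed on the table, 250 mm (x) x 140 mm (y), 4 mm thick; origin at the centre of its underside. Side place for the yoke bar and the black coil.

How it is judged:
On the way, in this order (a step that is already met when the one before it is completed fails the run):
1. the yoke bar lies flat on the mat, released (x of yoke_mid in the frame of mat between -0.12 and 0.12 m and y of yoke_mid in the frame of mat between -0.065 and 0.065 m and z of yoke_mid in the frame of mat between 0.01 and 0.018 m and angle between yoke_mid's own y axis and vertical between 1.47 and 1.67 rad and linear speed of yoke below 0.03 m/s and contact force between the fingers and yoke below 0.1 N), for 0.2 s.
2. the black coil lies flat on the mat, released, the yoke bar still there (x of black_coil_mid in the frame of mat between -0.12 and 0.12 m and y of black_coil_mid in the frame of mat between -0.065 and 0.065 m and z of black_coil_mid in the frame of mat between 0.015 and 0.023 m and angle between black_coil_mid's own z axis and vertical below 0.12 rad and linear speed of black_coil below 0.03 m/s and contact force between the fingers and black_coil below 0.1 N and x of yoke_mid in the frame of mat between -0.12 and 0.12 m and y of yoke_mid in the frame of mat between -0.065 and 0.065 m and z of yoke_mid in the frame of mat between 0.01 and 0.018 m), for 0.2 s.
3. the red coil is down on the stand's middle peg, released (x of red_coil_mid in the frame of stand between -0.009 and 0.009 m and y of red_coil_mid in the frame of stand between -0.009 and 0.009 m and z of red_coil_mid in the frame of stand between 0.02 and 0.028 m and angle between red_coil_mid's own z axis and vertical below 0.12 rad and linear speed of red_coil below 0.03 m/s and contact force between the fingers and red_coil below 0.1 N), for 0.2 s.
4. the yellow coil is fully down on the limb that carried the red one, released (((x of yellow_coil_mid in the frame of core between -0.006 and 0.006 m and y of yellow_coil_mid in the frame of core between 0.042 and 0.054 m and z of yellow_coil_mid in the frame of core between 0.026 and 0.034 m) or (x of yellow_coil_mid in the frame of core between -0.006 and 0.006 m and y of yellow_coil_mid in the frame of core between -0.054 and -0.042 m and z of yellow_coil_mid in the frame of core between 0.026 and 0.034 m)) and angle between yellow_coil_mid's own z axis and vertical below 0.12 rad and linear speed of yellow_coil below 0.03 m/s and contact force between the fingers and yellow_coil below 0.1 N), for 0.2 s.
5. the black coil is back on the same limb, resting on the yellow one, released (((x of black_coil_mid in the frame of core between -0.006 and 0.006 m and y of black_coil_mid in the frame of core between 0.042 and 0.054 m and z of black_coil_mid in the frame of core between 0.051 and 0.059 m) or (x of black_coil_mid in the frame of core between -0.006 and 0.006 m and y of black_coil_mid in the frame of core between -0.054 and -0.042 m and z of black_coil_mid in the frame of core between 0.051 and 0.059 m)) and angle between each of black_coil_mid, yellow_coil_mid's own z axis and vertical below 0.12 rad and horizontal distance between black_coil_mid and yellow_coil_mid below 0.012 m and ((x of yellow_coil_mid in the frame of core between -0.006 and 0.006 m and y of yellow_coil_mid in the frame of core between 0.042 and 0.054 m and z of yellow_coil_mid in the frame of core between 0.026 and 0.034 m) or (x of yellow_coil_mid in the frame of core between -0.006 and 0.006 m and y of yellow_coil_mid in the frame of core between -0.054 and -0.042 m and z of yellow_coil_mid in the frame of core between 0.026 and 0.034 m)) and linear speed of black_coil below 0.03 m/s and contact force between the fingers and black_coil below 0.1 N), for 0.2 s.
At the end, for the whole second after the job is handed in: Red coil down on the middle peg (9 mm off its axis at most), yellow coil down on the red one's limb, black coil on it (6 mm), yoke level in both brackets (5 mm across, 10 mm along, 3 deg), heights within 4 mm; white and green coils moved under 12 mm; all at rest (x of red_coil_mid in the frame of stand between -0.009 and 0.009 m and y of red_coil_mid in the frame of stand between -0.009 and 0.009 m and z of red_coil_mid in the frame of stand between 0.02 and 0.028 m and angle between each of red_coil_mid, yellow_coil_mid, black_coil_mid's own z axis and vertical below 0.12 rad and ((x of yellow_coil_mid in the frame of core between -0.006 and 0.006 m and y of yellow_coil_mid in the frame of core between 0.042 and 0.054 m and z of yellow_coil_mid in the frame of core between 0.026 and 0.034 m) or (x of yellow_coil_mid in the frame of core between -0.006 and 0.006 m and y of yellow_coil_mid in the frame of core between -0.054 and -0.042 m and z of yellow_coil_mid in the frame of core between 0.026 and 0.034 m)) and ((x of black_coil_mid in the frame of core between -0.006 and 0.006 m and y of black_coil_mid in the frame of core between 0.042 and 0.054 m and z of black_coil_mid in the frame of core between 0.051 and 0.059 m) or (x of black_coil_mid in the frame of core between -0.006 and 0.006 m and y of black_coil_mid in the frame of core between -0.054 and -0.042 m and z of black_coil_mid in the frame of core between 0.051 and 0.059 m)) and horizontal distance between black_coil_mid and yellow_coil_mid below 0.012 m and x of yoke_mid in the frame of core between -0.005 and 0.005 m and y of yoke_mid in the frame of core between -0.01 and 0.01 m and z of yoke_mid in the frame of core between 0.078 and 0.086 m and angle between the y axis of yoke_mid and the y axis of core, either way round below 0.05 rad and angle between yoke_mid's own y axis and vertical between 1.47 and 1.67 rad and distance of each of white_coil_mid, green_coil_mid from where it was at the start of the episode below 0.012 m and linear speed of each of yoke, black_coil, red_coil, yellow_coil, white_coil, green_coil below 0.03 m/s); the robot touches nothing.
It fails at once if the white or the green coil is moved by more than 15 mm (distance of any of white_coil_mid, green_coil_mid from where it was at the start of the episode above 0.015 m).
It fails at once if the yoke bar or a coil is dropped (falls freely by some 6 cm, reaching 1.1 m/s untouched by the fingers) ((linear speed of yoke above 1.1 m/s and contact force between the fingers and yoke below 0.1 N) or (linear speed of black_coil above 1.1 m/s and contact force between the fingers and black_coil below 0.1 N) or (linear speed of red_coil above 1.1 m/s and contact force between the fingers and red_coil below 0.1 N) or (linear speed of yellow_coil above 1.1 m/s and contact force between the fingers and yellow_coil below 0.1 N)).
It also fails if it takes over 128 s, if anything falls off the work surface, if the arm or the gripper's body presses on something with over 40 N, if the wrist force passes 120 N, or if a joint passes its speed limit or range.

## Working session

There is one attempt and no reset: what is moved stays moved. The work goes in short steps, Python scripts to look and compute and a tool call to move; the robot and the scene stay as the last step left them, time stands still between calls to the robot, and variables do not carry over. Pictures are saved under pics/ and viewed, and the job is handed in when it is done.

Besides the shell and the picture viewer there is one more tool, called after "Call:" by a JSON object that holds its "api" and its "payload". servo_tool: Moves the arm, as the interface text tells. Scaled input: -1 to 1 covers 500 mm each way for a shift and pi/2 rad each way for a turn. Its arguments: {"type":"object","properties":{"moves":{"type":"array"},"squeeze":{"type":"number"}},"required":["moves"]}

```bash
ls; mkdir -p pics
python3 - <<'E'
from station import get_obs,camera,pinch_z
import cv2
print(get_obs(),pinch_z)
for n in("scene","top","wrist"):
    c=camera(n); cv2.imwrite(f"pics/{n}0.png",c["color"][:,:,::-1]); print(n,c["intrinsics"],c["distortion"],c["rvec"],c["tvec"])
E
```

```text
pics
{'time_s': 0.0, 'qpos': array([-1.22762751e+00,  3.00492923e-01,  1.52155750e+00, -2.48537287e-05,
        1.32066933e+00, -6.66205032e-02]), 'joint_vel': array([-2.06158462e-04,  5.81633082e-04,  6.52064312e-05, -9.13842665e-04,
       -5.05104420e-04,  1.51531737e-03]), 'tau': array([ 1.40397956e-04, -5.31810915e+01, -3.52736056e+01,  7.07768463e-02,
        2.42942985e-02, -9.88931151e-05]), 'ee_pos': array([ 0.21902696, -0.50423895,  0.20488433]), 'eef_rot': array([-3.14046646e+00, -5.10120680e-05,  4.09795460e-01]), 'force': array([ 0.65528261,  0.27973975, -0.25523502]), 'moment': array([0.03360943, 0.04995939, 0.0362435 ]), 'grip_width': 0.0940399108911433} 0.0188
scene [[373.93091776   0.         306.43371438]
 [  0.         373.93091776 200.52876721]
 [  0.           0.           1.        ]] [0.01459067 0.         0.         0.         0.        ] [ 0.93421743 -2.51246044  1.0271936 ] [0.45875817 0.24938141 0.74473444]
top [[511.4997861    0.         325.25285432]
 [  0.         511.4997861  194.08295303]
 [  0.           0.           1.        ]] [0.04238839 0.         0.         0.         0.        ] [ 2.13638909 -2.08333554  0.21181388] [0.08713367 0.53613372 1.30470776]
wrist [[293.08868491   0.         324.20883896]
 [  0.         293.08868491 199.33433185]
 [  0.           0.           1.        ]] [-0.01881107  0.          0.          0.          0.        ] [-2.42554925  1.59356294  0.22100495] [-0.54878834 -0.02666235  0.39202975]
```

View pics/top0.png

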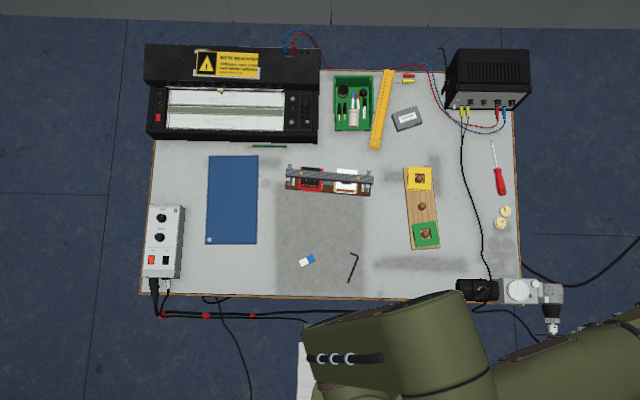

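View pics/scene0.png

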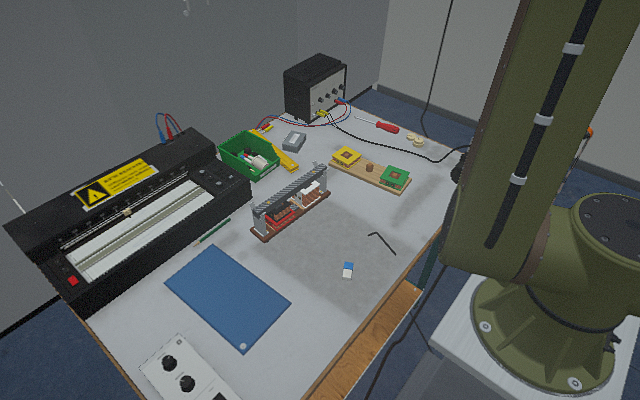

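View pics/wrist0.png

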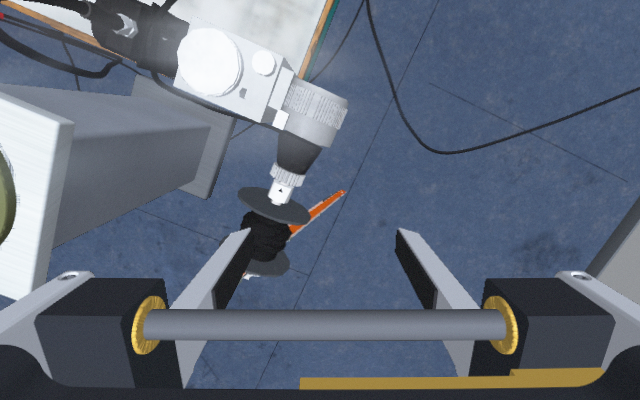

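```bash
cat > h.py <<'E'
import numpy as np,cv2
from scipy.spatial.transform import Rotation as R
from station import get_obs,camera,pinch_z
def cam(n):
    return camera(n)
def px2w(c,pts,z):
    pts=np.asarray(pts,float).reshape(-1,2); z=np.broadcast_to(z,len(pts))
    u=cv2.undistortPoints(pts.reshape(-1,1,2),c["intrinsics"],np.array(c["distortion"])).reshape(-1,2)
    Rm=cv2.Rodrigues(np.array(c["rvec"]))[0]; t=np.array(c["tvec"]).reshape(3)
    o=-Rm.T@t; d=np.c_[u,np.ones(len(u))]@Rm
    s=(z-o[2])/d[:,2]
    return o+d*s[:,None]
def w2px(c,P):
    return cv2.projectPoints(np.asarray(P,float).reshape(-1,3),np.array(c["rvec"]),np.array(c["tvec"]),c["intrinsics"],np.array(c["distortion"]))[0].reshape(-1,2)
def crop(c,x0,x1,y0,y1,s,name):
    im=c["color"][y0:y1,x0:x1,::-1]; cv2.imwrite("pics/"+name,cv2.resize(im,None,fx=s,fy=s,interpolation=cv2.INTER_CUBIC))
def go(pos=None,yaw=None):
    """tool-frame normalised shift and turn to tool-down world pose"""
    o=get_obs(); A=R.from_euler("xyz",o["eef_rot"]); 
    pos=o["ee_pos"] if pos is None else np.array(pos,float)
    sh=A.inv().apply(pos-o["ee_pos"])/0.5
    yaw=o["eef_rot"][2] if yaw is None else yaw
    rv=(A.inv()*R.from_euler("xyz",[np.pi,0,yaw])).as_rotvec()/(np.pi/2)
    print("t",round(o["time_s"],2),"pos",o["ee_pos"].round(4),"rot",o["eef_rot"].round(4),"j6",o["qpos"].round(2),"w",round(o["grip_width"],4),"F",o["force"].round(1))
    print("turn",rv.round(4),"shift",sh.round(4), "rows>=",int(np.ceil(max(np.linalg.norm(sh)*12,np.linalg.norm(rv)*90/7.16))))
E
python3 - <<'E'
from h import *
import pickle
c=cam("top"); pickle.dump(c,open("top0.pkl","wb"))
crop(c,270,390,150,210,6,"c1.png");crop(c,390,450,155,260,5,"c2.png");crop(c,200,265,150,250,5,"c3.png")
c=cam("scene");pickle.dump(c,open("sc0.pkl","wb"));crop(c,240,420,135,245,4,"c4.png")
E
```

```text
(no output)
```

View pics/c1.png

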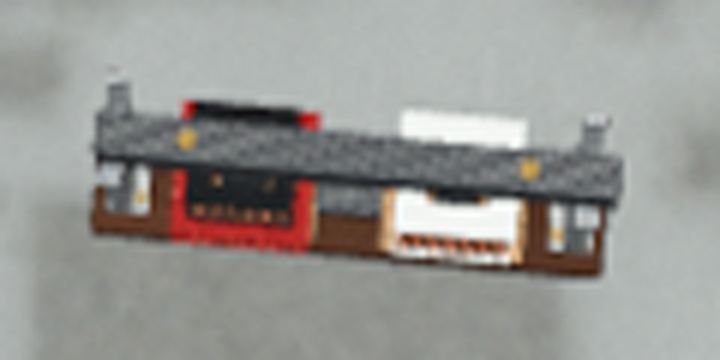

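View pics/c2.png

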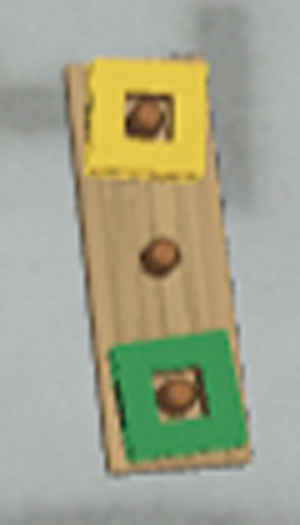

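View pics/c4.png

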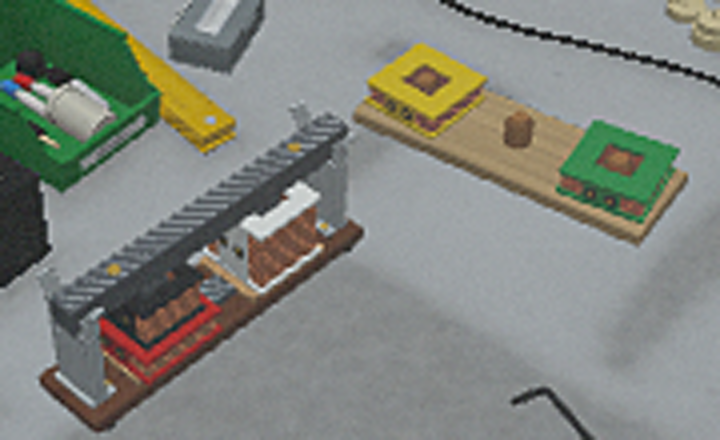

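Run:
```python
from h import *
import pickle
c=pickle.load(open("top0.pkl","rb"))
p=np.array([[97,112],[97,150],[622,157],[620,195]])/6+[270,150]
w=px2w(c,p,0.092);print(w.round(4),w.mean(0)); d=(w[0]+w[1]-w[2]-w[3])/2;print(np.linalg.norm(d),np.arctan2(d[1],d[0]))
# plinth bottom corners z=0 front edge
print(px2w(c,np.array([[92,232],[600,275]])/6+[270,150],0.007).round(4))
print("stand")
p=np.array([[66,66],[208,57],[250,465],[108,472]])/5+[390,155]
w=px2w(c,p,0.014);print(w.round(4),w.mean(0))
print("yellow",px2w(c,np.array([[92,58],[208,60],[203,182],[85,175]])/5+[390,155],.034).round(4),"green",px2w(c,np.array([[108,347],[228,332],[245,450],[125,465]])/5+[390,155],.034).round(4))
print("pegs",px2w(c,np.array([[148,115],[162,255],[180,395]])/5+[390,155],.036).round(4))
print("mat",px2w(c,[[209,156],[257,156],[257,243],[206,243]],.004).round(4))
o=get_obs()
# wrist cam pose in tool frame
c=cam("wrist");Rm=cv2.Rodrigues(np.array(c["rvec"]))[0];pos=-Rm.T@c["tvec"];A=R.from_euler("xyz",o["eef_rot"]).as_matrix()
print("camtool",A.T@(pos-o["ee_pos"]),A.T@Rm.T)
```

```text
[[ 0.5915  0.2041  0.092 ]
 [ 0.5745  0.2034  0.092 ]
 [ 0.5769 -0.0246  0.092 ]
 [ 0.56   -0.0238  0.092 ]] [0.57572393 0.08980378 0.092     ]
0.22842027484518632 1.5072247883824752
[[ 0.5565  0.2117  0.007 ]
 [ 0.5421 -0.0223  0.007 ]]
stand
[[ 0.621  -0.1128  0.014 ]
 [ 0.628  -0.1912  0.014 ]
 [ 0.4028 -0.2096  0.014 ]
 [ 0.397  -0.1339  0.014 ]] [ 0.51219856 -0.16188199  0.014     ]
yellow [[ 0.6205 -0.1241  0.034 ]
 [ 0.6209 -0.1871  0.034 ]
 [ 0.5527 -0.1833  0.034 ]
 [ 0.555  -0.1198  0.034 ]] green [[ 0.4615 -0.1313  0.034 ]
 [ 0.4712 -0.1951  0.034 ]
 [ 0.4085 -0.2028  0.034 ]
 [ 0.3989 -0.1396  0.034 ]]
pegs [[ 0.5887 -0.1538  0.036 ]
 [ 0.5117 -0.1603  0.036 ]
 [ 0.4365 -0.1688  0.036 ]]
mat [[0.6455 0.4295 0.004 ]
 [0.6489 0.2952 0.004 ]
 [0.4048 0.2823 0.004 ]
 [0.4015 0.4199 0.004 ]]
camtool [ 0.0805049  -0.00123077 -0.17974356] [[-0.00144513 -0.96203837 -0.2729104 ]
 [ 0.99999782 -0.00180246  0.00105861]
 [-0.00151034 -0.27290827  0.96203887]]
```

View pics/c3.png

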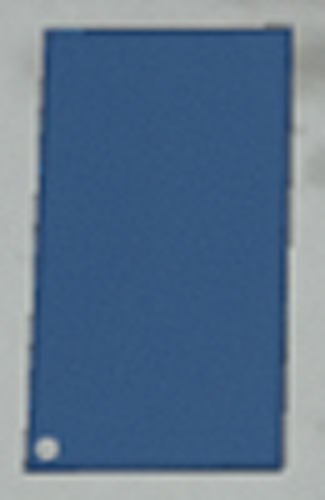

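Run:
```python
from h import *
go([0.576,0.09,0.22],1.508)
go([0.42,-0.16,0.22],1.0)
```

```text
t 0.3 pos [ 0.2191 -0.5044  0.2053] rot [-3.1412e+00 -1.0000e-04  4.0980e-01] j6 [-1.23  0.3   1.52  0.    1.32 -0.07] w 0.0938 F [-0.  -0.8  0.6]
turn [-2.000e-04 -2.000e-04 -6.991e-01] shift [ 1.1283 -0.806  -0.0291] rows>= 17
t 0.3 pos [ 0.2191 -0.5044  0.2053] rot [-3.1412e+00 -1.0000e-04  4.0980e-01] j6 [-1.23  0.3   1.52  0.    1.32 -0.07] w 0.0938 F [-0.  -0.8  0.6]
turn [-2.000e-04 -1.000e-04 -3.757e-01] shift [ 0.6429 -0.4717 -0.0293] rows>= 10
```

Call:
{"api": "servo_tool", "payload": {"moves": [[[0, 0, -0.376, 0.643, -0.472, -0.029, 0], [0, 0, -0.376, 0.643, -0.472, -0.029, 0], [0, 0, -0.376, 0.643, -0.472, -0.029, 0], [0, 0, -0.376, 0.643, -0.472, -0.029, 0], [0, 0, -0.376, 0.643, -0.472, -0.029, 0], [0, 0, -0.376, 0.643, -0.472, -0.029, 0], [0, 0, -0.376, 0.643, -0.472, -0.029, 0], [0, 0, -0.376, 0.643, -0.472, -0.029, 0], [0, 0, -0.376, 0.643, -0.472, -0.029, 0], [0, 0, -0.376, 0.643, -0.472, -0.029, 0], [0, 0, -0.376, 0.643, -0.472, -0.029, 0]]]}}

```text
time_s: 1.22
ee_pos: [0.4215, -0.1566, 0.2201]
eef_rot: [3.141, -0.001, 1.004]
force: [-1.1, -0.2, -0.2]
grip_width: 0.0941
```

Run:
```python
from h import *
go([0.576,0.09,0.20],1.508)
```

```text
t 1.22 pos [ 0.4215 -0.1566  0.2201] rot [ 3.1415e+00 -9.0000e-04  1.0044e+00] j6 [-0.44  0.06  1.77  0.    1.31  0.13] w 0.0941 F [-1.1 -0.2 -0.2]
turn [ 2.000e-04 -5.000e-04 -3.206e-01] shift [ 0.5819 -0.0039  0.0408] rows>= 7
```

Call:
{"api": "servo_tool", "payload": {"moves": [[[0, 0, -0.321, 0.582, -0.004, 0.041, 0], [0, 0, -0.321, 0.582, -0.004, 0.041, 0], [0, 0, -0.321, 0.582, -0.004, 0.041, 0], [0, 0, -0.321, 0.582, -0.004, 0.041, 0], [0, 0, -0.321, 0.582, -0.004, 0.041, 0], [0, 0, -0.321, 0.582, -0.004, 0.041, 0], [0, 0, -0.321, 0.582, -0.004, 0.041, 0], [0, 0, -0.321, 0.582, -0.004, 0.041, 0], [0, 0, -0.321, 0.582, -0.004, 0.041, 0]]]}}

```text
time_s: 1.97
ee_pos: [0.5763, 0.0912, 0.1988]
eef_rot: [-3.141, -0.0, 1.511]
force: [0.2, -0.8, -0.7]
grip_width: 0.094
```

Run:
```python
from h import *
import pickle
go()
c=cam("wrist");pickle.dump(c,open("w1.pkl","wb"));crop(c,0,640,0,400,1.25,"w1.png")
```

```text
t 1.97 pos [0.5763 0.0912 0.1988] rot [-3.1406e+00 -4.0000e-04  1.5110e+00] j6 [0.09 0.38 1.43 0.   1.33 0.15] w 0.094 F [ 0.2 -0.8 -0.7]
turn [-0.0006 -0.0003  0.    ] shift [0. 0. 0.] rows>= 1
```

View pics/w1.png

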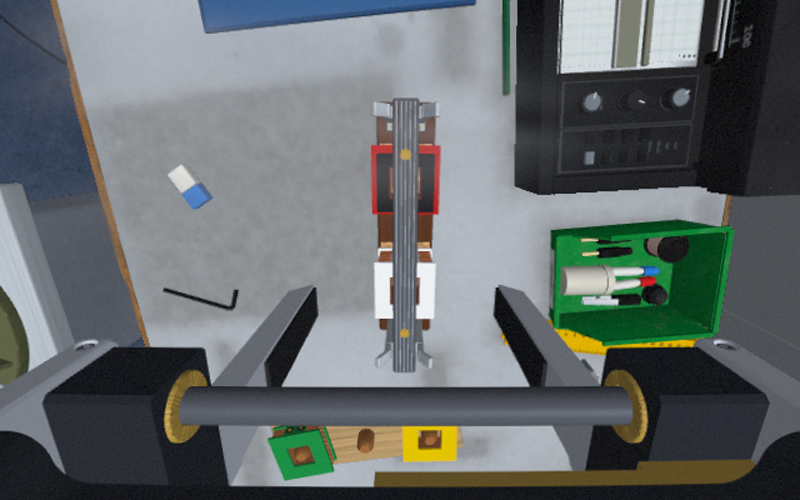

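Run:
```python
from h import *
import pickle
c=pickle.load(open("w1.pkl","rb"));crop(c,270,380,70,190,5,"w1a.png");crop(c,270,380,190,310,5,"w1b.png")
```

```text
(no output)
```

View pics/w1a.png

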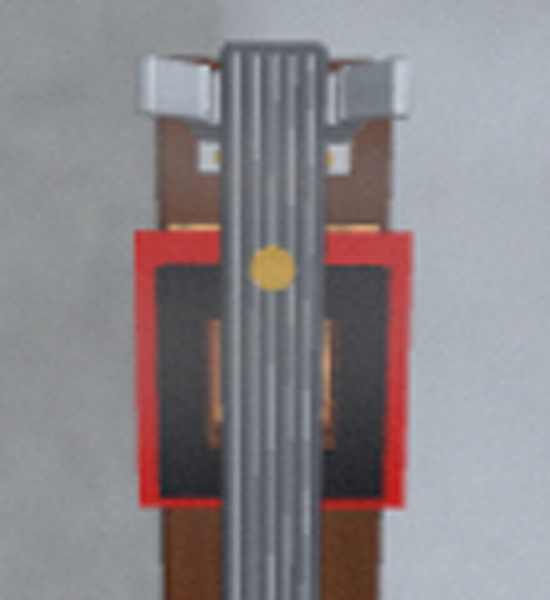

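View pics/w1b.png

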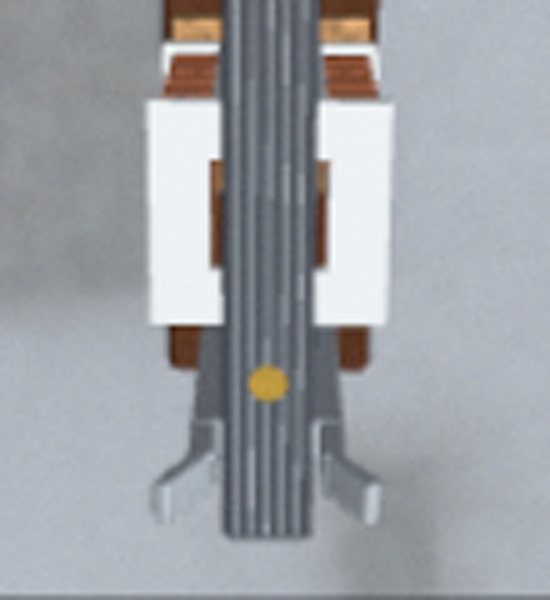

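Run:
```python
from h import *
import pickle
c=pickle.load(open("w1.pkl","rb"))
w=px2w(c,np.array([[273/5+270,44/5+70],[267.5/5+270,530/5+190],[272/5+270,268/5+70],[268/5+270,384/5+190]]),.092);print(w,w[:2].mean(0),w[2:].mean(0));d=w[0]-w[1];print(np.linalg.norm(d),np.arctan2(d[1],d[0]))
r=px2w(c,np.array([[135,230],[412,230],[406,507],[140,507]])/5+[270,70],.040);print("red",r.mean(0),np.arctan2(*(r[0]-r[3])[1::-1]),np.arctan2(*(r[1]-r[0])[1::-1]))
r=px2w(c,np.array([[155,265],[390,265],[386,500],[160,500]])/5+[270,70],.070);print("black",r.mean(0),r)
r=px2w(c,np.array([[147,100],[393,100],[389,325],[150,325]])/5+[270,190],.070);print("white",r.mean(0))
go([0.576,0.0905,0.063])
```

```text
[[ 0.58386089  0.20475114  0.092     ]
 [ 0.56878877 -0.02207676  0.092     ]
 [ 0.58125259  0.16510773  0.092     ]
 [ 0.57116365  0.01444587  0.092     ]] [0.57632483 0.09133719 0.092     ] [0.57620812 0.0897768  0.092     ]
0.22732809842600474 1.5044464852438337
red [0.5800217  0.14091501 0.04      ] 1.50354126143945 -0.06125781275047917
black [0.57991815 0.14097334 0.07      ] [[0.55740909 0.16665471 0.07      ]
 [0.60527877 0.1637196  0.07      ]
 [0.60250593 0.11529173 0.07      ]
 [0.55447882 0.1182273  0.07      ]]
white [0.57336726 0.04484218 0.07      ]
t 2.02 pos [0.5758 0.0899 0.1993] rot [-3.1410e+00 -3.0000e-04  1.5096e+00] j6 [0.09 0.38 1.43 0.   1.33 0.15] w 0.0941 F [ 0.8 -0.5 -0.1]
turn [-0.0004 -0.0002  0.    ] shift [0.0011 0.0004 0.2725] rows>= 4
```

Call:
{"api": "servo_tool", "payload": {"moves": [[[0, 0, 0.003, 0.001, 0.001, 0.1, 0], [0, 0, 0.003, 0.001, 0.001, 0.2, 0], [0, 0, 0.003, 0.001, 0.001, 0.26, 0], [0, 0, 0.003, 0.001, 0.001, 0.27, 0], [0, 0, 0.003, 0.001, 0.001, 0.27, 0], [0, 0, 0.003, 0.001, 0.001, 0.27, 1], [0, 0, 0.003, 0.001, 0.001, 0.27, 1], [0, 0, 0.003, 0.001, 0.001, 0.27, 1], [0, 0, 0.003, 0.001, 0.001, 0.27, 1], [0, 0, 0.003, 0.001, 0.001, 0.27, 1], [0, 0, 0.003, 0.001, 0.001, 0.27, 1], [0, 0, 0.003, 0.001, 0.001, 0.27, 1]]], "squeeze": 45}}

```text
time_s: 3.02
ee_pos: [0.5764, 0.0905, 0.0646]
eef_rot: [-3.141, -0.0, 1.505]
force: [-0.0, -0.3, 0.8]
grip_width: 0.0508
```

Run:
```python
from h import *
import pickle
go()
c=cam("wrist");pickle.dump(c,open("w2.pkl","wb"));crop(c,0,640,0,400,1.25,"w2.png")
```

```text
t 3.02 pos [0.5764 0.0905 0.0646] rot [-3.1415e+00 -3.0000e-04  1.5050e+00] j6 [0.09 0.52 1.56 0.   1.06 0.16] w 0.0508 F [-0.  -0.3  0.8]
turn [-0.0001 -0.0002  0.    ] shift [0. 0. 0.] rows>= 1
```

View pics/w2.png

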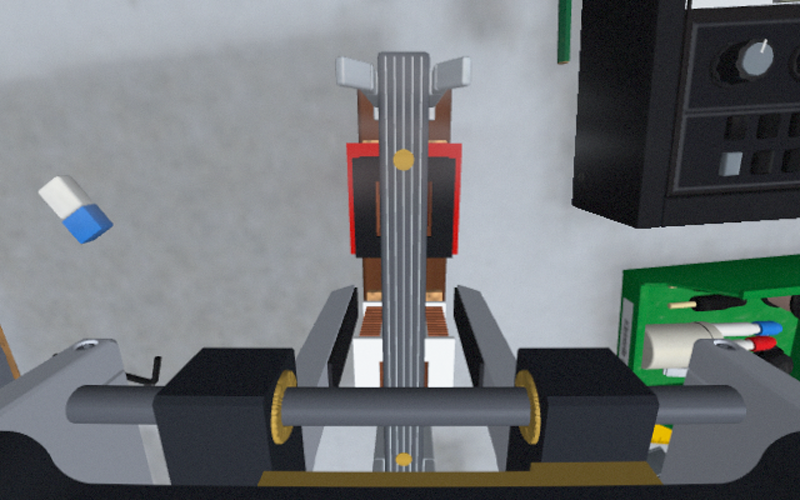

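Call:
{"api": "servo_tool", "payload": {"moves": [[[0, 0, 0, 0, 0, 0, 1], [0, 0, 0, 0, 0, 0, 1], [0, 0, 0, 0, 0, 0, 1], [0, 0, 0, 0, 0, 0, 1], [0, 0, 0, 0, 0, 0, 1], [0, 0, 0, 0, 0, 0, 1], [0, 0, 0, 0, 0, 0, 1], [0, 0, 0, 0, 0, 0, 1]]]}}

```text
time_s: 3.73
ee_pos: [0.5762, 0.0905, 0.0644]
eef_rot: [-3.141, -0.0, 1.505]
force: [-0.9, 0.2, 0.3]
grip_width: 0.0199
```

Run:
```python
from h import *
go()
```

```text
t 3.73 pos [0.5762 0.0905 0.0644] rot [-3.1409e+00 -3.0000e-04  1.5049e+00] j6 [0.09 0.52 1.56 0.   1.06 0.16] w 0.0199 F [-0.9  0.2  0.3]
turn [-0.0005 -0.0002  0.    ] shift [0. 0. 0.] rows>= 1
```

Call:
{"api": "servo_tool", "payload": {"moves": [[[0, 0, 0, 0, 0, 0, 0.7], [0, 0, 0, 0, 0, 0, 0.7], [0, 0, 0, 0, 0, -0.02, 0.7], [0, 0, 0, 0, 0, -0.02, 0.7], [0, 0, 0, 0, 0, -0.02, 1], [0, 0, 0, 0, 0, -0.02, 1], [0, 0, 0, 0, 0, -0.02, 1], [0, 0, 0, 0, 0, -0.02, 1], [0, 0, 0, 0, 0, -0.02, 1], [0, 0, 0, 0, 0, -0.02, 1]]], "squeeze": 50}}

```text
time_s: 4.57
ee_pos: [0.5764, 0.0905, 0.0748]
eef_rot: [-3.141, -0.0, 1.505]
force: [-1.3, 0.3, 5.7]
grip_width: 0.0203
```

Run:
```python
from h import *
go()
```

```text
t 4.57 pos [0.5764 0.0905 0.0748] rot [-3.1414e+00 -4.0000e-04  1.5050e+00] j6 [0.09 0.51 1.55 0.   1.08 0.16] w 0.0203 F [-1.3  0.3  5.7]
turn [-0.0001 -0.0003  0.    ] shift [0. 0. 0.] rows>= 1
```

Call:
{"api": "servo_tool", "payload": {"moves": [[[0, 0, 0, 0, 0, -0.02, 1], [0, 0, 0, 0, 0, -0.04, 1], [0, 0, 0, 0, 0, -0.08, 1], [0, 0, 0, 0, 0, -0.13, 1], [0, 0, 0, 0, 0, -0.18, 1], [0, 0, 0, 0, 0, -0.2, 1], [0, 0, 0, 0, 0, -0.2, 1]]]}}

```text
time_s: 5.15
ee_pos: [0.5773, 0.0905, 0.1775]
eef_rot: [3.138, -0.001, 1.505]
force: [0.6, -0.9, -3.6]
grip_width: 0.0197
```

Run:
```python
from h import *
import pickle
go([0.516,0.385,0.15],-3.103)
c=cam("wrist");crop(c,0,640,0,400,1.25,"w3.png")
c=cam("scene");crop(c,0,640,0,400,1.25,"s3.png")
```

```text
t 5.15 pos [0.5773 0.0905 0.1775] rot [ 3.1375e+00 -1.1000e-03  1.5049e+00] j6 [0.09 0.4  1.46 0.   1.28 0.16] w 0.0197 F [ 0.6 -0.9 -3.6]
turn [ 0.0025  0.0017 -1.0665] shift [ 0.5795 -0.1614  0.0549] rows>= 14
```

View pics/w3.png

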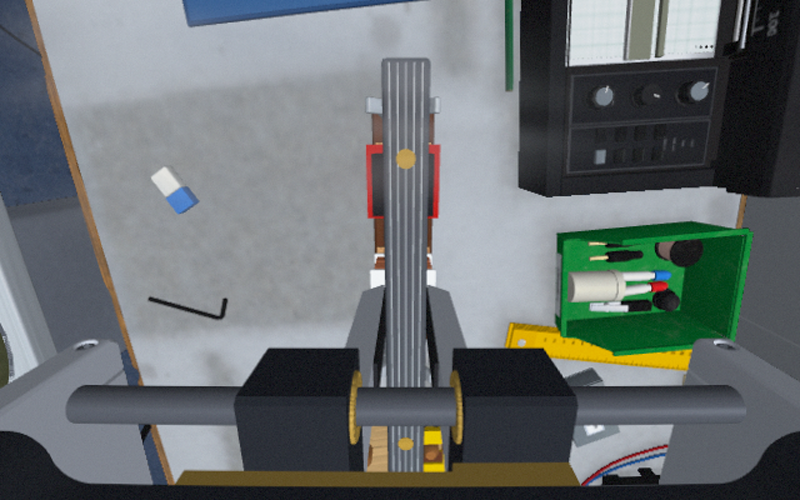

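View pics/s3.png

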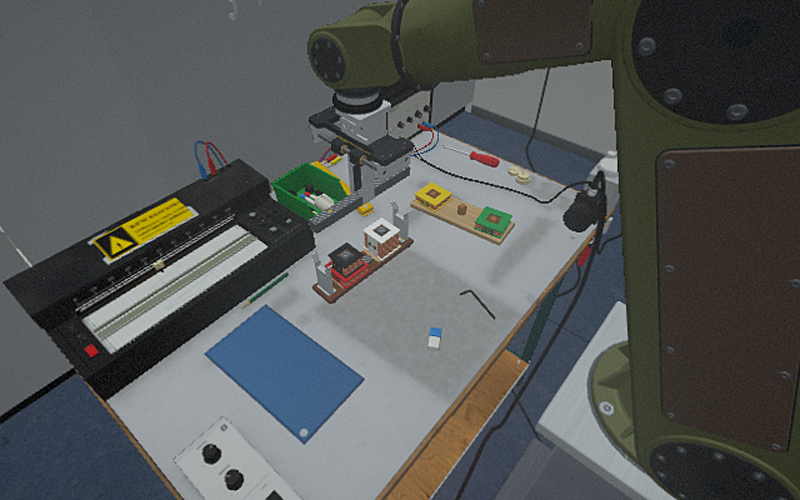

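Call:
{"api": "servo_tool", "payload": {"moves": [[[0, 0, -0.55, 0.28, -0.08, 0, 1], [0, 0, -0.55, 0.28, -0.08, 0, 1], [0, 0, -0.55, 0.28, -0.08, 0, 1], [0, 0, -0.55, 0.28, -0.08, 0, 1], [0, 0, -0.55, 0.28, -0.08, 0, 1], [0, 0, -0.55, 0.28, -0.08, 0, 1], [0, 0, -0.55, 0.28, -0.08, 0, 1]]]}}

```text
time_s: 5.83
ee_pos: [0.5444, 0.233, 0.1716]
eef_rot: [-3.138, -0.003, 2.376]
force: [0.8, -0.4, -3.9]
grip_width: 0.0195
```

Run:
```python
from h import *
go([0.516,0.385,0.15],-3.103)
```

```text
t 5.83 pos [0.5444 0.233  0.1716] rot [-3.1378e+00 -2.5000e-03  2.3763e+00] j6 [ 0.34  0.42  1.43  0.    1.29 -0.46] w 0.0195 F [ 0.8 -0.4 -3.9]
turn [-0.0016 -0.0025 -0.5117] shift [0.2513 0.18   0.0432] rows>= 7
```

Call:
{"api": "servo_tool", "payload": {"moves": [[[0, 0, -0.512, 0.251, 0.18, 0, 1], [0, 0, -0.512, 0.251, 0.18, 0, 1], [0, 0, -0.512, 0.251, 0.18, 0, 1], [0, 0, -0.512, 0.251, 0.18, 0, 1], [0, 0, -0.512, 0.251, 0.18, 0.02, 1], [0, 0, -0.512, 0.251, 0.18, 0.06, 1], [0, 0, -0.512, 0.251, 0.18, 0.1, 1], [0, 0, -0.512, 0.251, 0.18, 0.14, 1], [0, 0, -0.512, 0.251, 0.18, 0.18, 1], [0, 0, -0.512, 0.251, 0.18, 0.2, 1], [0, 0, -0.512, 0.251, 0.18, 0.2, 1]]]}}

```text
time_s: 6.75
ee_pos: [0.5142, 0.3837, 0.0676]
eef_rot: [-3.138, -0.01, -3.103]
force: [-0.4, -0.4, -3.6]
grip_width: 0.0195
```

Run:
```python
from h import *
go([0.516,0.385,0.010],-3.103)
c=cam("top");crop(c,130,330,100,300,3,"t4.png")
c=cam("scene");crop(c,0,640,0,400,1.25,"s4.png")
```

```text
t 6.75 pos [0.5142 0.3837 0.0676] rot [-3.1375 -0.0099 -3.1027] j6 [ 0.58  0.64  1.36  0.    1.15 -1.03] w 0.0195 F [-0.4 -0.4 -3.6]
turn [-0.0026 -0.0063  0.0002] shift [-0.0049  0.0029  0.1151] rows>= 2
```

View pics/t4.png

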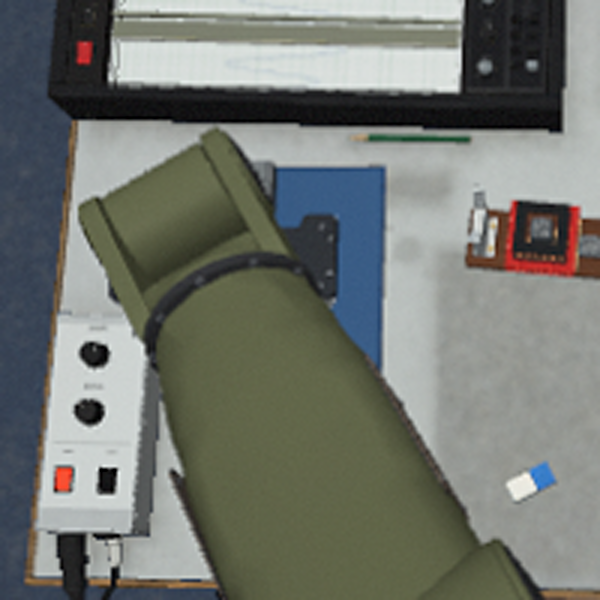

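View pics/s4.png

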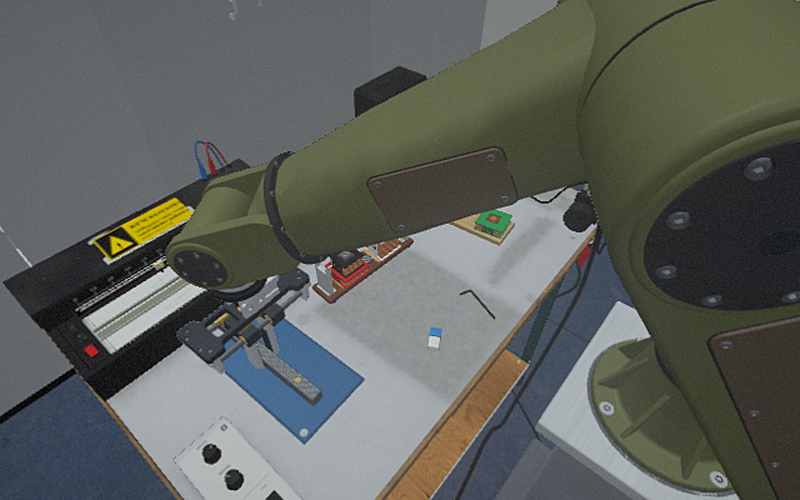

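Call:
{"api": "servo_tool", "payload": {"moves": [[[-0.002, -0.006, 0, -0.002, 0.002, 0.04, 1], [-0.002, -0.006, 0, -0.002, 0.002, 0.07, 1], [-0.002, -0.006, 0, -0.002, 0.002, 0.09, 1], [-0.002, -0.006, 0, -0.002, 0.002, 0.105, 1], [-0.002, -0.006, 0, -0.002, 0.002, 0.112, 1], [-0.002, -0.006, 0, -0.002, 0.002, 0.116, 1], [-0.002, -0.006, 0, -0.002, 0.002, 0.116, 1]]]}}

```text
time_s: 7.43
ee_pos: [0.5166, 0.3858, 0.0138]
eef_rot: [3.139, 0.005, -3.103]
force: [-0.1, -0.7, -4.0]
grip_width: 0.0196
```

Run:
```python
from h import *
go([0.516,0.385,0.0068],-3.103)
```

```text
t 7.43 pos [0.5166 0.3858 0.0138] rot [ 3.1393  0.0048 -3.1027] j6 [ 0.58  0.71  1.39 -0.    1.04 -1.02] w 0.0196 F [-0.1 -0.7 -4. ]
turn [0.0015 0.0031 0.0002] shift [ 0.0014 -0.0017  0.014 ] rows>= 1
```

Call:
{"api": "servo_tool", "payload": {"moves": [[[0.001, 0.003, 0, 0, 0, 0.004, 1], [0.001, 0.003, 0, 0, 0, 0.008, 1], [0.001, 0.003, 0, 0, 0, 0.011, 1], [0.001, 0.003, 0, 0, 0, 0.013, 1], [0.001, 0.003, 0, 0, 0, 0.013, 1]]]}}

```text
time_s: 7.85
ee_pos: [0.5166, 0.3858, 0.0071]
eef_rot: [3.141, -0.0, -3.103]
force: [-0.5, -0.8, -4.5]
grip_width: 0.0196
```

Run:
```python
from h import *
go([0.516,0.385,0.0068],-3.103)
```

```text
t 7.85 pos [0.5166 0.3858 0.0071] rot [ 3.1410e+00 -2.0000e-04 -3.1027e+00] j6 [ 0.58  0.72  1.39  0.    1.04 -1.03] w 0.0196 F [-0.5 -0.8 -4.5]
turn [ 0.0003 -0.0001  0.0002] shift [ 0.0012 -0.0015  0.0005] rows>= 1
```

Call:
{"api": "servo_tool", "payload": {"moves": [[[0, 0, 0, 0, 0, 0.001, 1], [0, 0, 0, 0, 0, 0.002, 1], [0, 0, 0, 0, 0, 0.003, 1], [0, 0, 0, 0, 0, 0.003, 1]]]}}

```text
time_s: 8.18
ee_pos: [0.5167, 0.3859, 0.0068]
eef_rot: [3.141, 0.0, -3.103]
force: [-5.2, -4.3, 8.4]
grip_width: 0.0196
```

Run:
```python
from h import *
go([0.516,0.385,0.0068],-3.103)
c=cam("wrist");crop(c,150,500,0,400,2,"w5.png")
```

```text
t 8.18 pos [0.5167 0.3859 0.0068] rot [ 3.1409e+00  2.0000e-04 -3.1027e+00] j6 [ 0.58  0.72  1.39  0.    1.04 -1.03] w 0.0196 F [-5.2 -4.3  8.4]
turn [0.0004 0.0001 0.0002] shift [ 0.0014 -0.0017 -0.    ] rows>= 1
```

View pics/w5.png

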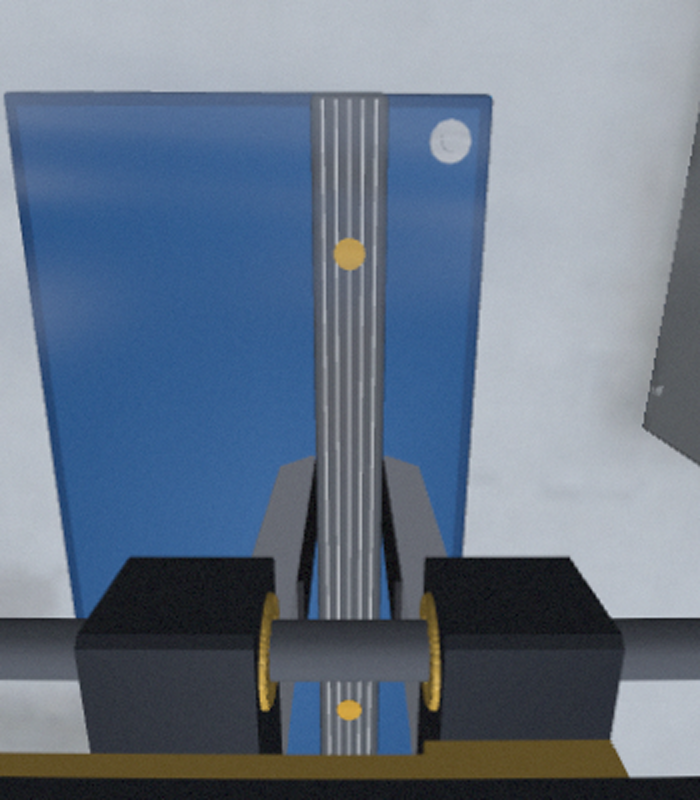

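Call:
{"api": "servo_tool", "payload": {"moves": [[[0, 0, 0, 0, 0, 0, 0.5], [0, 0, 0, 0, 0, 0, 0.5], [0, 0, 0, 0, 0, 0, 0.5], [0, 0, 0, 0, 0, 0, 0.5], [0, 0, 0, 0, 0, -0.06, 0.5], [0, 0, 0, 0, 0, -0.14, 0.3], [0, 0, 0, 0, 0, -0.22, 0], [0, 0, 0, 0, 0, -0.29, 0], [0, 0, 0, 0, 0, -0.29, 0]]]}}

```text
time_s: 8.98
ee_pos: [0.5188, 0.3872, 0.16]
eef_rot: [3.135, 0.01, -3.103]
force: [0.2, 0.6, 0.5]
grip_width: 0.0701
```

Run:
```python
from h import *
go([0.58,0.139,0.16],1.505)
c=cam("wrist");crop(c,150,500,0,400,2,"w6.png")
```

```text
t 8.98 pos [0.5188 0.3872 0.16  ] rot [ 3.135   0.0099 -3.1026] j6 [ 0.58  0.55  1.28  0.    1.3  -1.03] w 0.0701 F [0.2 0.6 0.5]
turn [0.0085 0.0012 1.0667] shift [-0.1029 -0.5009 -0.0023] rows>= 14
```

View pics/w6.png

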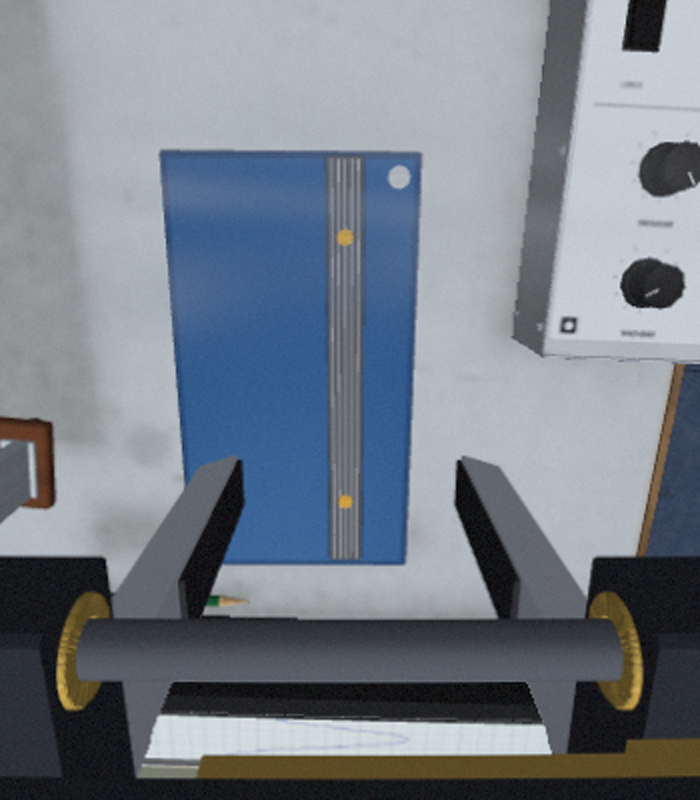

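Call:
{"api": "servo_tool", "payload": {"moves": [[[0.005, 0.001, 0.55, -0.05, -0.25, 0, 0], [0.005, 0.001, 0.55, -0.05, -0.25, 0, 0], [0.005, 0.001, 0.55, -0.05, -0.25, 0, 0], [0.005, 0.001, 0.55, -0.05, -0.25, 0, 0], [0.005, 0.001, 0.55, -0.05, -0.25, 0, 0], [0.005, 0.001, 0.55, -0.05, -0.25, 0, 0], [0.005, 0.001, 0.55, -0.05, -0.25, 0, 0]]]}}

```text
time_s: 9.62
ee_pos: [0.5476, 0.2622, 0.1542]
eef_rot: [-3.14, 0.002, 2.31]
force: [-0.1, 0.3, -0.6]
grip_width: 0.0943
```

Run:
```python
from h import *
go([0.58,0.120,0.19],1.505)
```

```text
t 9.62 pos [0.5476 0.2622 0.1542] rot [-3.1401e+00  1.9000e-03  2.3096e+00] j6 [ 0.39  0.47  1.41 -0.    1.26 -0.35] w 0.0943 F [-0.1  0.3 -0.6]
turn [-4.000e-04  1.500e-03  5.122e-01] shift [-0.2541 -0.1437 -0.0709] rows>= 7
```

Call:
{"api": "servo_tool", "payload": {"moves": [[[0, 0.001, 0.512, -0.254, -0.144, -0.07, 0], [0, 0.001, 0.512, -0.254, -0.144, -0.07, 0], [0, 0.001, 0.512, -0.254, -0.144, -0.07, 0], [0, 0.001, 0.512, -0.254, -0.144, -0.07, 0], [0, 0.001, 0.512, -0.254, -0.144, -0.07, 0], [0, 0.001, 0.512, -0.254, -0.144, -0.07, 0], [0, 0.001, 0.512, -0.254, -0.144, -0.07, 0], [0, 0.001, 0.512, -0.254, -0.144, -0.07, 0], [0, 0.001, 0.512, -0.254, -0.144, -0.07, 0]]]}}

```text
time_s: 10.37
ee_pos: [0.5796, 0.1199, 0.1884]
eef_rot: [-3.14, 0.001, 1.508]
force: [-0.0, 0.2, 0.3]
grip_width: 0.0941
```

Run:
```python
from h import *
import pickle
go([0.58,0.1405,0.044],1.505)
c=cam("wrist");pickle.dump(c,open("w7.pkl","wb"));crop(c,245,405,60,260,4,"w7.png")
```

```text
t 10.37 pos [0.5796 0.1199 0.1884] rot [-3.1398e+00  1.3000e-03  1.5078e+00] j6 [ 0.14  0.41  1.42 -0.    1.32  0.21] w 0.0941 F [-0.   0.2  0.3]
turn [-0.0011  0.0009  0.0018] shift [ 0.0415 -0.0012  0.2888] rows>= 4
```

View pics/w7.png

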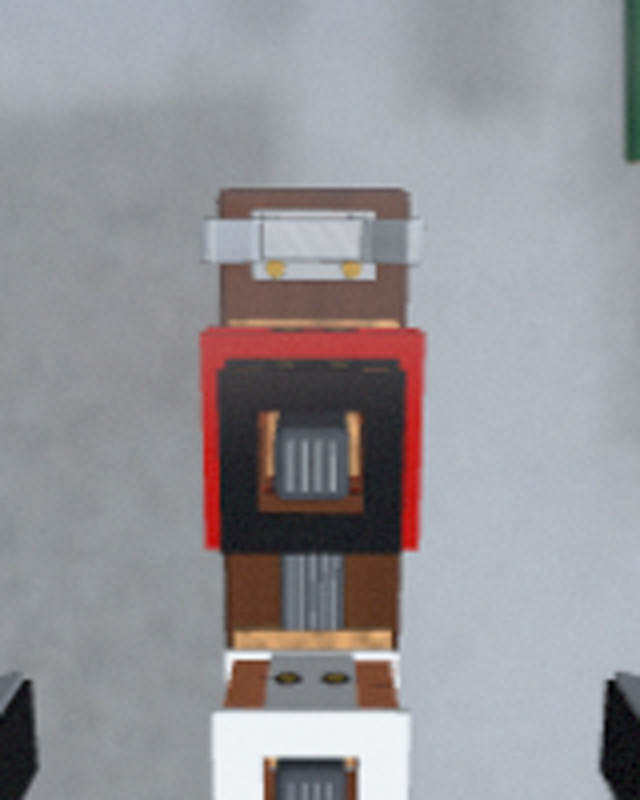

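Run:
```python
from h import *
import pickle
c=pickle.load(open("w7.pkl","rb"))
f=lambda p,z:px2w(c,np.array(p)/4+[245,60],z)
b=f([[218,363],[406,363],[405,552],[219,552]],.070);print("black",b.round(4),b.mean(0))
b=f([[202,330],[426,330],[418,549],[204,549]],.040);print("red",b.mean(0))
b=f([[278,430],[347,430],[346,499],[278,499]],.072);print("limbtop",b.round(4),b.mean(0))
b=f([[260,412],[363,412],[362,512],[259,512]],.070);print("hole",b.mean(0))
b=f([[202,220],[424,218],[424,262],[202,264]],.098);print("bracket",b.mean(0))
```

```text
black [[0.5579 0.1684 0.07  ]
 [0.6053 0.1653 0.07  ]
 [0.6028 0.1158 0.07  ]
 [0.5538 0.1189 0.07  ]] [0.57992455 0.14209895 0.07      ]
red [0.57981167 0.14115111 0.04      ]
limbtop [[0.5718 0.1507 0.072 ]
 [0.5894 0.1496 0.072 ]
 [0.5881 0.1316 0.072 ]
 [0.5705 0.1327 0.072 ]] [0.57994088 0.14113447 0.072     ]
hole [0.5796164  0.14132814 0.07      ]
bracket [0.58391503 0.19696774 0.098     ]
```

Call:
{"api": "servo_tool", "payload": {"moves": [[[-0.001, 0.001, 0.002, 0.042, -0.001, 0.08, 0], [-0.001, 0.001, 0.002, 0.042, -0.001, 0.16, 0], [-0.001, 0.001, 0.002, 0.042, -0.001, 0.23, 0], [-0.001, 0.001, 0.002, 0.042, -0.001, 0.27, 0], [-0.001, 0.001, 0.002, 0.042, -0.001, 0.285, 0], [-0.001, 0.001, 0.002, 0.042, -0.001, 0.285, 0.3], [-0.001, 0.001, 0.002, 0.042, -0.001, 0.285, 0.4]]], "squeeze": 25}}

```text
time_s: 11.0
ee_pos: [0.5808, 0.1409, 0.0472]
eef_rot: [3.14, -0.001, 1.506]
force: [0.5, 0.4, 0.6]
grip_width: 0.0841
```

Call:
{"api": "servo_tool", "payload": {"moves": [[[0, 0, 0, 0, 0, 0, 1], [0, 0, 0, 0, 0, 0, 1], [0, 0, 0, 0, 0, 0, 1], [0, 0, 0, 0, 0, 0, 1], [0, 0, 0, 0, 0, 0, 1], [0, 0, 0, 0, 0, 0, 1], [0, 0, 0, 0, 0, 0, 1]]]}}

```text
time_s: 11.58
ee_pos: [0.5808, 0.141, 0.0476]
eef_rot: [3.14, -0.001, 1.506]
force: [-3.2, -0.4, 4.8]
grip_width: 0.0478
```

Run:
```python
from h import *
go([0.58,0.1405,0.13],1.505)
c=cam("wrist");crop(c,150,500,0,400,2,"w8.png")
```

```text
t 11.58 pos [0.5808 0.141  0.0476] rot [ 3.1402e+00 -6.0000e-04  1.5060e+00] j6 [0.18 0.57 1.52 0.   1.04 0.24] w 0.0478 F [-3.2 -0.4  4.8]
turn [ 0.0009 -0.0004  0.0006] shift [-0.001  -0.0014 -0.1649] rows>= 2
```

View pics/w8.png

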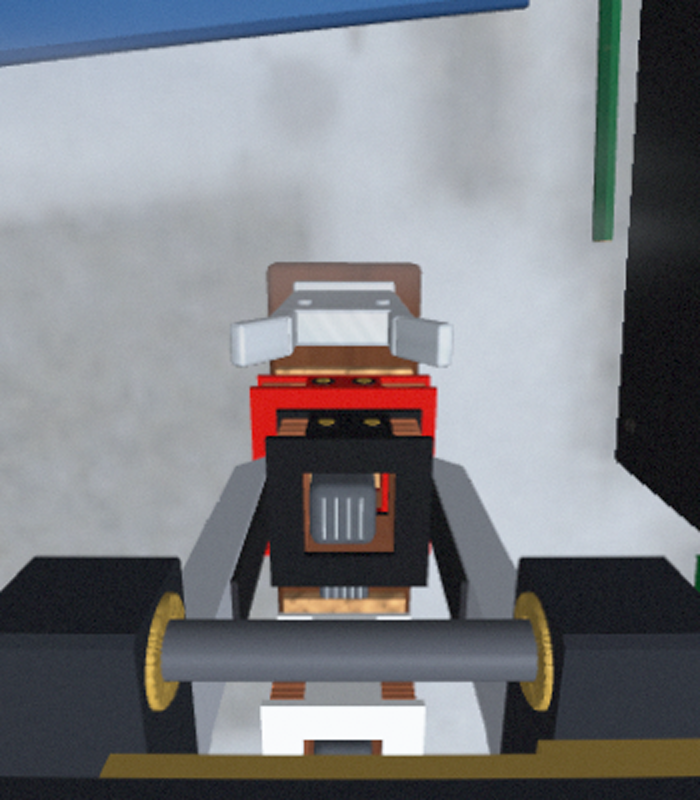

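Call:
{"api": "servo_tool", "payload": {"moves": [[[0, 0, 0, 0, 0, -0.02, 1], [0, 0, 0, 0, 0, -0.06, 1], [0, 0, 0, 0, 0, -0.11, 1], [0, 0, 0, 0, 0, -0.16, 1], [0, 0, 0, 0, 0, -0.2, 1], [0, 0, 0, 0, 0, -0.2, 1]]]}}

```text
time_s: 12.13
ee_pos: [0.5823, 0.1412, 0.1524]
eef_rot: [3.134, -0.002, 1.506]
force: [0.3, 0.4, -0.7]
grip_width: 0.0477
```

Run:
```python
from h import *
go([0.52,0.322,0.10],1.65)
c=cam("wrist");crop(c,150,500,0,400,2,"w9.png")
```

```text
t 12.13 pos [0.5823 0.1412 0.1524] rot [ 3.1337e+00 -2.2000e-03  1.5060e+00] j6 [0.18 0.45 1.44 0.   1.24 0.24] w 0.0477 F [ 0.3  0.4 -0.7]
turn [ 0.0051 -0.001  -0.0916] shift [ 0.3525 -0.1486  0.1043] rows>= 5
```

View pics/w9.png

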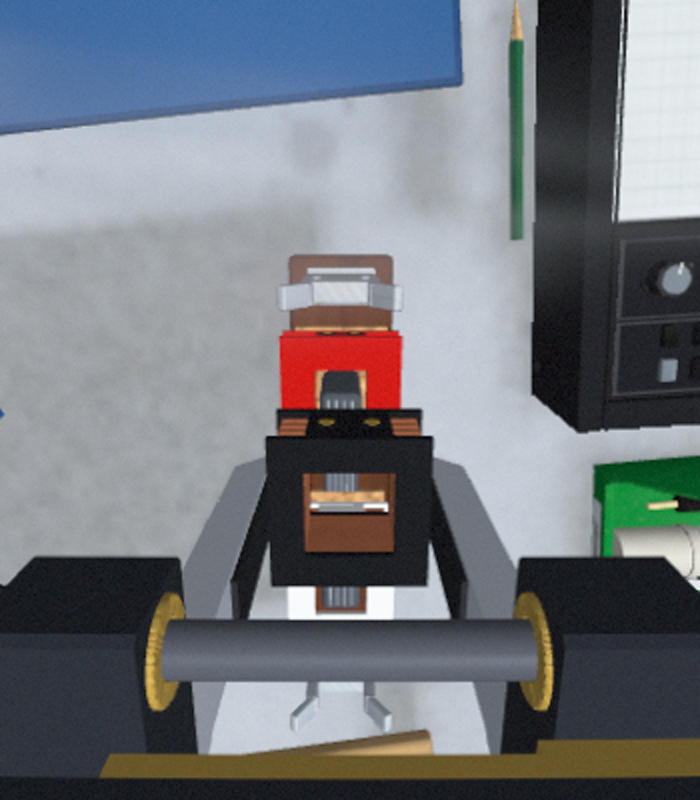

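Call:
{"api": "servo_tool", "payload": {"moves": [[[0.005, -0.001, -0.092, 0.352, -0.149, 0, 1], [0.005, -0.001, -0.092, 0.352, -0.149, 0, 1], [0.005, -0.001, -0.092, 0.352, -0.149, 0, 1], [0.005, -0.001, -0.092, 0.352, -0.149, 0, 1], [0.005, -0.001, -0.092, 0.352, -0.149, 0.03, 1], [0.005, -0.001, -0.092, 0.352, -0.149, 0.08, 1], [0.005, -0.001, -0.092, 0.352, -0.149, 0.14, 1], [0.005, -0.001, -0.092, 0.352, -0.149, 0.2, 1], [0.005, -0.001, -0.092, 0.352, -0.149, 0.24, 1], [0.005, -0.001, -0.092, 0.352, -0.149, 0.255, 1], [0.005, -0.001, -0.092, 0.352, -0.149, 0.255, 1]]]}}

```text
time_s: 13.1
ee_pos: [0.5179, 0.3209, 0.0194]
eef_rot: [-3.135, 0.002, 1.651]
force: [0.2, 0.4, -1.2]
grip_width: 0.048
```

Run:
```python
from h import *
go([0.52,0.322,0.0116],1.65)
```

```text
t 13.1 pos [0.5179 0.3209 0.0194] rot [-3.1347e+00  2.1000e-03  1.6505e+00] j6 [0.49 0.64 1.49 0.   1.02 0.41] w 0.048 F [ 0.2  0.4 -1.2]
turn [-0.0044  0.0014  0.0003] shift [0.0019 0.0044 0.0155] rows>= 1
```

Call:
{"api": "servo_tool", "payload": {"moves": [[[-0.004, 0.001, 0, 0, 0, 0.006, 1], [-0.004, 0.001, 0, 0, 0, 0.011, 1], [-0.004, 0.001, 0, 0, 0, 0.014, 1], [-0.004, 0.001, 0, 0, 0, 0.0155, 1], [-0.004, 0.001, 0, 0, 0, 0.017, 1]]]}}

```text
time_s: 13.52
ee_pos: [0.5182, 0.321, 0.0116]
eef_rot: [3.141, 0.0, 1.65]
force: [-4.2, -2.3, 17.0]
grip_width: 0.0478
```

Run:
```python
from h import *
go()
c=cam("wrist");crop(c,150,500,0,400,2,"w10.png")
```

```text
t 13.52 pos [0.5182 0.321  0.0116] rot [3.1412e+00 1.0000e-04 1.6505e+00] j6 [ 0.49  0.65  1.5  -0.    1.    0.42] w 0.0478 F [-4.2 -2.3 17. ]
turn [0.0003 0.0001 0.    ] shift [0. 0. 0.] rows>= 1
```

View pics/w10.png

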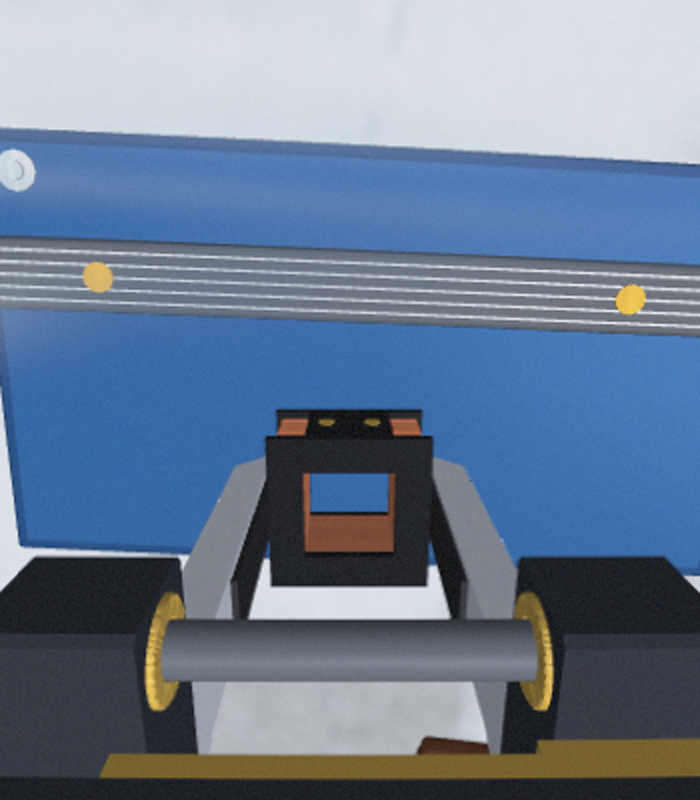

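Call:
{"api": "servo_tool", "payload": {"moves": [[[0, 0, 0, 0, 0, -0.002, 0], [0, 0, 0, 0, 0, -0.002, 0], [0, 0, 0, 0, 0, -0.002, 0], [0, 0, 0, 0, 0, -0.002, 0], [0, 0, 0, 0, 0, -0.06, 0], [0, 0, 0, 0, 0, -0.14, 0], [0, 0, 0, 0, 0, -0.22, 0], [0, 0, 0, 0, 0, -0.3, 0], [0, 0, 0, 0, 0, -0.34, 0], [0, 0, 0, 0, 0, -0.34, 0]]]}}

```text
time_s: 14.4
ee_pos: [0.5196, 0.3219, 0.1873]
eef_rot: [3.134, -0.003, 1.651]
force: [0.4, -0.0, 0.5]
grip_width: 0.0939
```

Run:
```python
from h import *
go([0.5805,0.141,0.17],1.505)
c=cam("wrist");crop(c,150,500,0,400,2,"w11.png")
```

```text
t 14.4 pos [0.5196 0.3219 0.1873] rot [ 3.1336 -0.0032  1.6505] j6 [ 0.49  0.45  1.36 -0.    1.32  0.42] w 0.0939 F [ 0.4 -0.   0.5]
turn [ 0.0049 -0.0024  0.0926] shift [-0.3705  0.0923  0.0341] rows>= 5
```

View pics/w11.png

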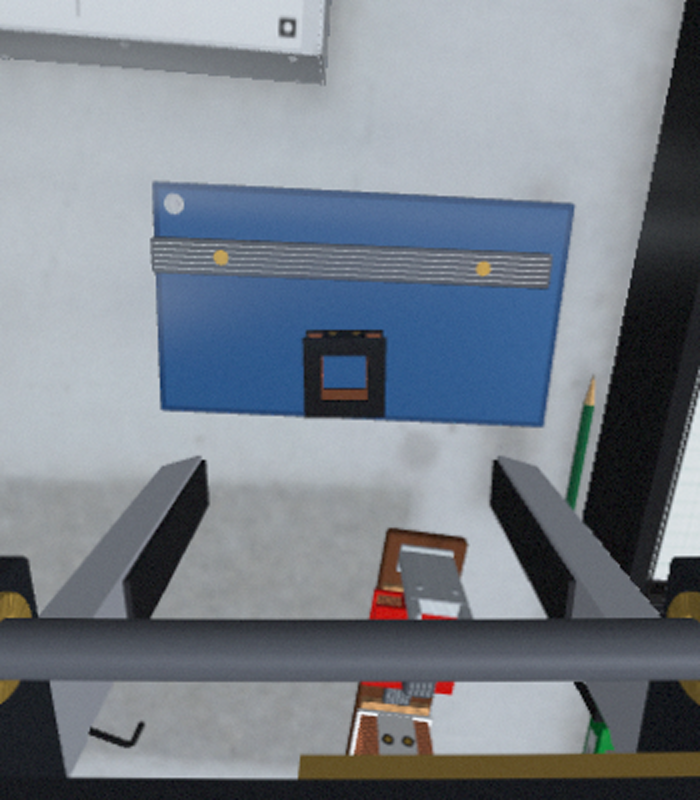

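Call:
{"api": "servo_tool", "payload": {"moves": [[[0.005, -0.002, 0.093, -0.37, 0.092, 0.02, 0], [0.005, -0.002, 0.093, -0.37, 0.092, 0.02, 0], [0.005, -0.002, 0.093, -0.37, 0.092, 0.02, 0], [0.005, -0.002, 0.093, -0.37, 0.092, 0.02, 0], [0.005, -0.002, 0.093, -0.37, 0.092, 0.02, 0], [0.005, -0.002, 0.093, -0.37, 0.092, 0.02, 0], [0.005, -0.002, 0.093, -0.37, 0.092, 0.08, 0], [0.005, -0.002, 0.093, -0.37, 0.092, 0.15, 0], [0.005, -0.002, 0.093, -0.37, 0.092, 0.2, 0], [0.005, -0.002, 0.093, -0.37, 0.092, 0.24, 0], [0.005, -0.002, 0.093, -0.37, 0.092, 0.26, 0], [0.005, -0.002, 0.093, -0.37, 0.092, 0.26, 0]]]}}

```text
time_s: 15.45
ee_pos: [0.5782, 0.1412, 0.0508]
eef_rot: [-3.133, 0.003, 1.505]
force: [0.5, 0.3, -0.2]
grip_width: 0.0939
```

Run:
```python
from h import *
go([0.5805,0.141,0.0235],1.505)
c=cam("wrist");crop(c,150,500,0,400,2,"w12.png")
```

```text
t 15.45 pos [0.5782 0.1412 0.0508] rot [-3.1331e+00  2.7000e-03  1.5049e+00] j6 [ 0.18  0.57  1.52 -0.    1.06  0.24] w 0.0939 F [ 0.5  0.3 -0.2]
turn [-0.0054  0.0017 -0.0001] shift [0.     0.005  0.0546] rows>= 1
```

View pics/w12.png

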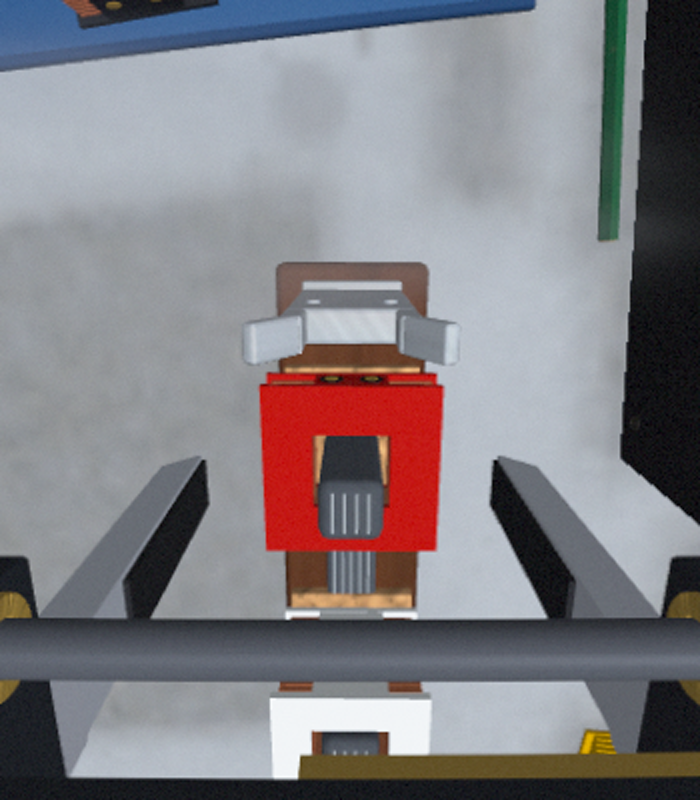

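Call:
{"api": "servo_tool", "payload": {"moves": [[[-0.005, 0.002, 0, 0, 0.004, 0.03, 0], [-0.005, 0.002, 0, 0, 0.004, 0.05, 0], [-0.005, 0.002, 0, 0, 0.004, 0.055, 0.2], [-0.005, 0.002, 0, 0, 0.004, 0.055, 1], [-0.005, 0.002, 0, 0, 0.004, 0.055, 1], [-0.005, 0.002, 0, 0, 0.004, 0.055, 1], [-0.005, 0.002, 0, 0, 0.004, 0.055, 1], [-0.005, 0.002, 0, 0, 0.004, 0.055, 1], [-0.005, 0.002, 0, 0, 0.004, 0.055, 1], [-0.005, 0.002, 0, 0, 0.004, 0.055, 1], [-0.005, 0.002, 0, 0, 0.004, 0.055, 1]]]}}

```text
time_s: 16.42
ee_pos: [0.5812, 0.1412, 0.026]
eef_rot: [3.139, -0.001, 1.505]
force: [-2.9, -0.3, 6.9]
grip_width: 0.062
```

Run:
```python
from h import *
go([0.5805,0.141,0.13],1.505)
```

```text
t 16.42 pos [0.5812 0.1412 0.026 ] rot [ 3.1391e+00 -1.3000e-03  1.5049e+00] j6 [0.18 0.6  1.53 0.   1.   0.24] w 0.062 F [-2.9 -0.3  6.9]
turn [ 0.0016 -0.0008 -0.0001] shift [-0.0003 -0.0009 -0.2079] rows>= 3
```

Call:
{"api": "servo_tool", "payload": {"moves": [[[0, 0, 0, 0, 0, -0.02, 1], [0, 0, 0, 0, 0, -0.06, 1], [0, 0, 0, 0, 0, -0.11, 1], [0, 0, 0, 0, 0, -0.17, 1], [0, 0, 0, 0, 0, -0.22, 1], [0, 0, 0, 0, 0, -0.26, 1], [0, 0, 0, 0, 0, -0.26, 1]]]}}

```text
time_s: 17.0
ee_pos: [0.5825, 0.1414, 0.1611]
eef_rot: [3.132, -0.003, 1.505]
force: [0.2, 0.5, -1.2]
grip_width: 0.0615
```

Run:
```python
from h import *
import pickle
go([0.5117,-0.13,0.16],0.097)
c=cam("wrist");pickle.dump(c,open("w13.pkl","wb"));crop(c,150,500,0,400,2,"w13.png")
```

```text
t 17.0 pos [0.5825 0.1414 0.1611] rot [ 3.1322e+00 -3.0000e-03  1.5048e+00] j6 [0.18 0.44 1.43 0.   1.26 0.24] w 0.0615 F [ 0.2  0.5 -1.2]
turn [ 0.0036 -0.0058  0.8962] shift [-5.509e-01 -1.055e-01 -5.000e-04] rows>= 12
```

View pics/w13.png

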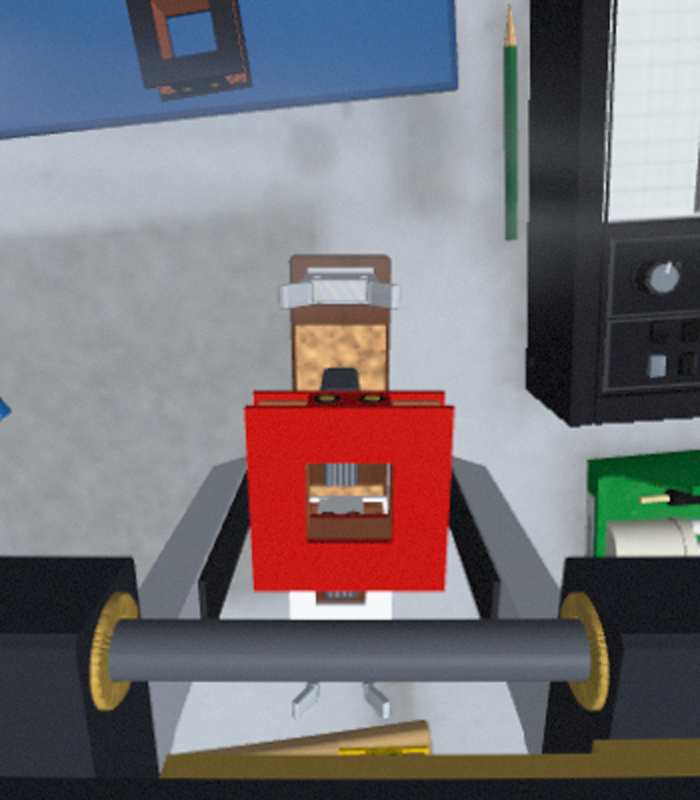

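Run:
```python
from h import *
import pickle
c=pickle.load(open("w13.pkl","rb")); o=get_obs()
b=px2w(c,np.array([[246,408],[453,408],[446,590],[254,590]])/2+[150,0],.175)
A=R.from_euler("xyz",o["eef_rot"]);print(b.round(4),A.inv().apply(b.mean(0)-o["ee_pos"]))
h=px2w(c,np.array([[307,463],[392,463],[392,541],[308,541]])/2+[150,0],.175);print(A.inv().apply(h.mean(0)-o["ee_pos"]))
go([0.43,-0.165,0.19],0.097)
```

```text
[[0.5547 0.1742 0.175 ]
 [0.6157 0.1699 0.175 ]
 [0.6124 0.1082 0.175 ]
 [0.5501 0.1127 0.175 ]] [ 0.00019646  0.00165067 -0.01678987]
[ 0.00039111  0.00160476 -0.01678973]
t 17.05 pos [0.5817 0.1412 0.1582] rot [ 3.1352e+00 -2.2000e-03  1.5048e+00] j6 [0.18 0.44 1.44 0.   1.25 0.24] w 0.0619 F [ 0.5 -0.4 -2.6]
turn [ 0.0024 -0.004   0.8962] shift [-0.6309 -0.2619 -0.0667] rows>= 12
```

Call:
{"api": "servo_tool", "payload": {"moves": [[[0.002, -0.004, 0.896, -0.631, -0.262, -0.067, 1], [0.002, -0.004, 0.896, -0.631, -0.262, -0.067, 1], [0.002, -0.004, 0.896, -0.631, -0.262, -0.067, 1], [0.002, -0.004, 0.896, -0.631, -0.262, -0.067, 1], [0.002, -0.004, 0.896, -0.631, -0.262, -0.067, 1], [0.002, -0.004, 0.896, -0.631, -0.262, -0.067, 1], [0.002, -0.004, 0.896, -0.631, -0.262, -0.067, 1], [0.002, -0.004, 0.896, -0.631, -0.262, -0.067, 1], [0.002, -0.004, 0.896, -0.631, -0.262, -0.067, 1], [0.002, -0.004, 0.896, -0.631, -0.262, -0.067, 1], [0.002, -0.004, 0.896, -0.631, -0.262, -0.067, 1], [0.002, -0.004, 0.896, -0.631, -0.262, -0.067, 1]]]}}

```text
time_s: 18.05
ee_pos: [0.4292, -0.1652, 0.1887]
eef_rot: [-3.141, 0.001, 0.089]
force: [0.2, 1.1, -1.5]
grip_width: 0.0614
```

Call:
{"api": "servo_tool", "payload": {"moves": [[[0, 0, 0.03, 0, 0, 0, 1], [0, 0, 0.03, 0, 0, 0, 1], [0, 0, 0.03, 0, 0, 0, 1], [0, 0, 0.03, 0, 0, 0, 1]]]}}

```text
time_s: 18.38
ee_pos: [0.429, -0.1651, 0.1881]
eef_rot: [-3.14, 0.002, 0.043]
force: [0.6, 0.1, -2.2]
grip_width: 0.0619
```

Run:
```python
from h import *
import pickle
go([0.5117,-0.1603,0.10],0.097)
c=cam("wrist");pickle.dump(c,open("w14.pkl","wb"));crop(c,150,500,0,400,2,"w14.png");go()
```

```text
t 18.38 pos [ 0.429  -0.1651  0.1881] rot [-3.1404e+00  2.4000e-03  4.3400e-02] j6 [-0.45  0.12  1.79 -0.    1.24  1.08] w 0.0619 F [ 0.6  0.1 -2.2]
turn [-0.0008  0.0015 -0.0341] shift [ 0.1661 -0.0022  0.1759] rows>= 3
t 18.43 pos [ 0.4291 -0.1651  0.1883] rot [-3.1406e+00  2.1000e-03  4.3200e-02] j6 [-0.45  0.12  1.79 -0.    1.24  1.08] w 0.0615 F [ 1.  -0.9 -2.4]
turn [-0.0006  0.0013 -0.    ] shift [0. 0. 0.] rows>= 1
```

View pics/w14.png

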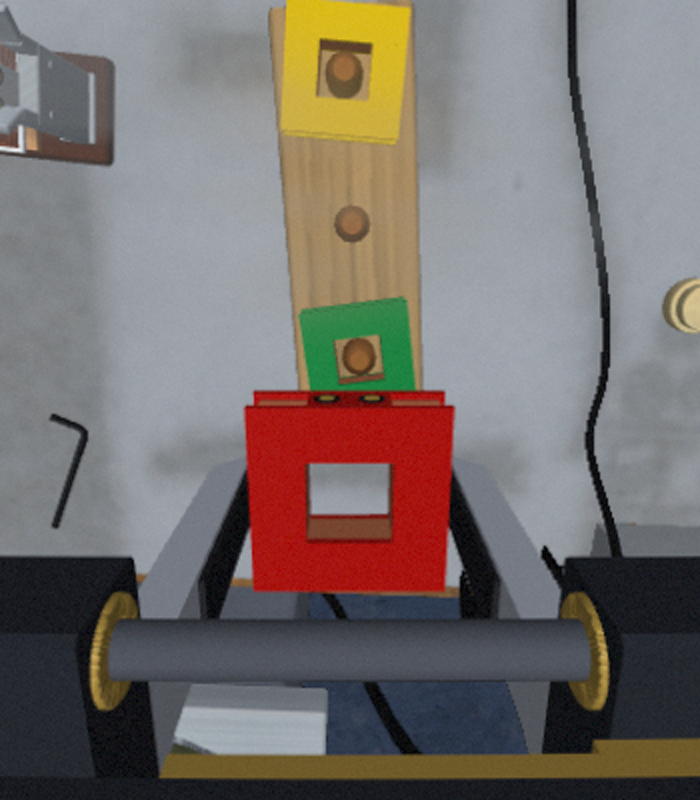

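Run:
```python
from h import *
import pickle
c=pickle.load(open("w14.pkl","rb"))
f=lambda p,z:px2w(c,np.array(p)/2+[150,0],z).round(4)
print(f([[344,68],[351.5,220],[358,353]],.036))
p=f([[246,408],[453,408],[446,590],[254,590]],.1883+.014);print(p.mean(0))
y=f([[287,0],[412,2],[400,137],[281,131]],.034);print("yel",y,y.mean(0),np.arctan2(*(y[1]-y[2])[1::-1]),np.arctan2(*(y[0]-y[3])[1::-1]))
g=f([[301,313],[406,297]],.034);print("green edge",g)
```

```text
[[ 0.5896 -0.1548  0.036 ]
 [ 0.5154 -0.1618  0.036 ]
 [ 0.4422 -0.1687  0.036 ]]
[ 0.428425 -0.1641    0.2023  ]
yel [[ 0.6197 -0.1251  0.034 ]
 [ 0.6214 -0.1875  0.034 ]
 [ 0.5585 -0.1855  0.034 ]
 [ 0.5588 -0.1229  0.034 ]] [ 0.5896  -0.15525  0.034  ] -0.031785793272787126 -0.03610909274303501
green edge [[ 0.4635 -0.1353  0.034 ]
 [ 0.4751 -0.1944  0.034 ]]
```

Run:
```python
from h import *
go([0.515,-0.1625,0.075],0.095)
```

```text
t 18.43 pos [ 0.4291 -0.1651  0.1883] rot [-3.1406e+00  2.1000e-03  4.3200e-02] j6 [-0.45  0.12  1.79 -0.    1.24  1.08] w 0.0615 F [ 1.  -0.9 -2.4]
turn [-0.0007  0.0013 -0.033 ] shift [0.1724 0.0024 0.2262] rows>= 4
```

Call:
{"api": "servo_tool", "payload": {"moves": [[[0, 0.001, -0.033, 0.08, 0.002, 0, 1], [0, 0.001, -0.033, 0.172, 0.002, 0.02, 1], [0, 0.001, -0.033, 0.172, 0.002, 0.08, 1], [0, 0.001, -0.033, 0.172, 0.002, 0.14, 1], [0, 0.001, -0.033, 0.172, 0.002, 0.2, 1], [0, 0.001, -0.033, 0.172, 0.002, 0.23, 1], [0, 0.001, -0.033, 0.172, 0.002, 0.23, 1], [0, 0.001, -0.033, 0.172, 0.002, 0.23, 1]]]}}

```text
time_s: 19.1
ee_pos: [0.5147, -0.1622, 0.0731]
eef_rot: [-3.14, 0.001, 0.096]
force: [0.4, 0.3, -1.4]
grip_width: 0.0617
```

Run:
```python
from h import *
import pickle
c=cam("wrist");pickle.dump(c,open("w15.pkl","wb"));crop(c,200,450,130,330,3,"w15.png");go([0.515,-0.1625,0.058],0.095)
```

```text
t 19.15 pos [ 0.5153 -0.1625  0.0741] rot [-3.141e+00 -5.000e-04  9.560e-02] j6 [-0.37  0.42  1.68  0.    1.04  1.1 ] w 0.0615 F [ 0.7 -0.4 -1.2]
turn [-0.0004 -0.0003  0.0004] shift [-0.0006  0.      0.0322] rows>= 1
```

View pics/w15.png

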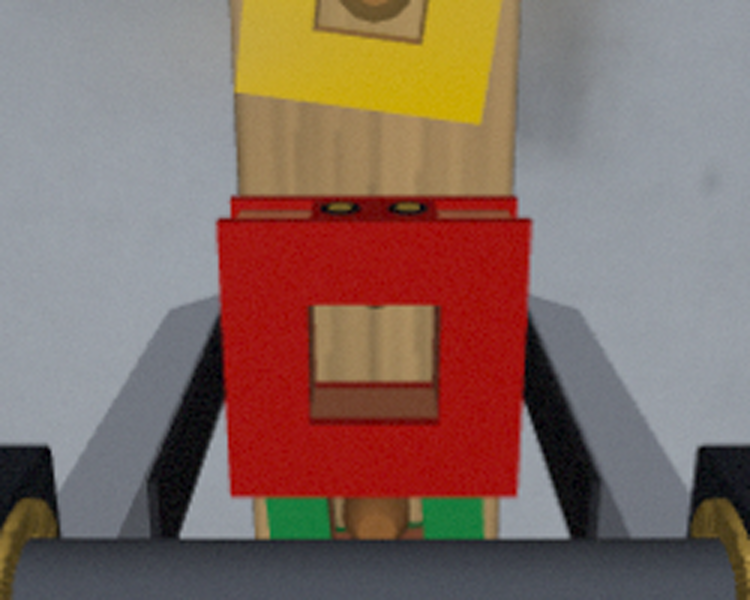

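Run:
```python
from h import *
import pickle
c=pickle.load(open("w15.pkl","rb"))
for z in(.036,.03,.02,.014):print(z,px2w(c,np.array([[375,307]])/3+[200,130],z).round(4))
g=np.array([[376,500]])/3+[200,130]; print("green peg y",px2w(c,g,.036))
```

```text
0.036 [[ 0.5061 -0.1623  0.036 ]]
0.03 [[ 0.5036 -0.1626  0.03  ]]
0.02 [[ 0.4995 -0.163   0.02  ]]
0.014 [[ 0.4971 -0.1632  0.014 ]]
green peg y [[ 0.44750786 -0.16816925  0.036     ]]
```

Call:
{"api": "servo_tool", "payload": {"moves": [[[0, 0, 0, -0.002, 0, 0.03, 1], [0, 0, 0, -0.002, 0, 0.055, 1], [0, 0, 0, -0.002, 0, 0.068, 1], [0, 0, 0, -0.002, 0, 0.075, 1], [0, 0, 0, -0.002, 0, 0.08, 1], [0, 0, 0, -0.002, 0, 0.085, 1], [0, 0, 0, -0.002, 0, 0.085, 1]]]}}

```text
time_s: 19.73
ee_pos: [0.5145, -0.1626, 0.0319]
eef_rot: [-3.141, -0.001, 0.096]
force: [1.1, -0.6, -1.3]
grip_width: 0.0615
```

Run:
```python
from h import *
import pickle
c=cam("wrist");pickle.dump(c,open("w16.pkl","wb"));crop(c,200,450,130,330,3,"w16.png");go([0.5143,-0.1625,0.020],0.095)
```

```text
t 19.78 pos [ 0.5145 -0.1627  0.032 ] rot [-3.1413e+00 -1.0000e-03  9.5600e-02] j6 [-0.37  0.49  1.71  0.    0.95  1.1 ] w 0.0616 F [ 0.8  0.5 -1.3]
turn [-0.0002 -0.0006  0.0004] shift [-0.0004 -0.0003  0.0241] rows>= 1
```

View pics/w16.png

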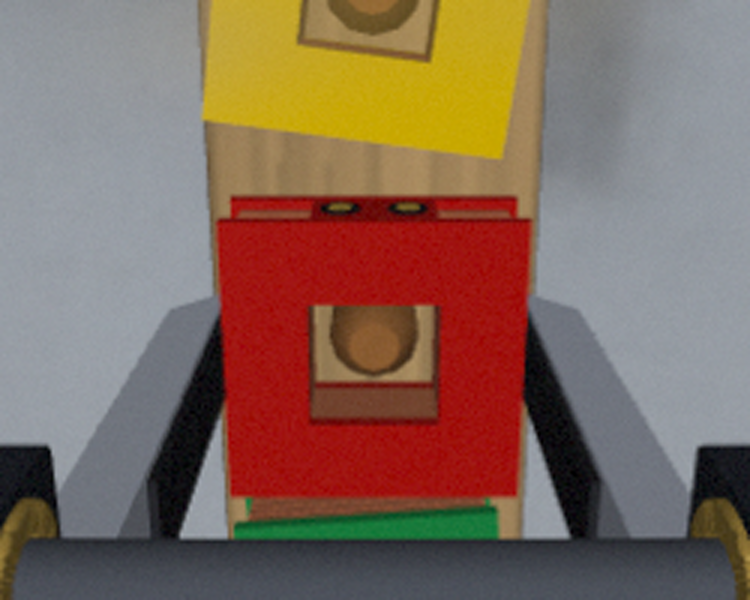

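Call:
{"api": "servo_tool", "payload": {"moves": [[[0, 0, 0, 0, 0, 0.008, 1], [0, 0, 0, 0, 0, 0.014, 1], [0, 0, 0, 0, 0, 0.018, 1], [0, 0, 0, 0, 0, 0.021, 1], [0, 0, 0, 0, 0, 0.022, 1], [0, 0, 0, 0, 0, 0.022, 1]]]}}

```text
time_s: 20.28
ee_pos: [0.5145, -0.1626, 0.0209]
eef_rot: [-3.141, -0.001, 0.096]
force: [-0.1, -0.7, -1.4]
grip_width: 0.0615
```

Run:
```python
from h import *
go([0.5143,-0.1625,0.020],0.095)
```

```text
t 20.28 pos [ 0.5145 -0.1626  0.0209] rot [-3.1412e+00 -7.0000e-04  9.5600e-02] j6 [-0.37  0.5   1.71  0.    0.93  1.1 ] w 0.0615 F [-0.1 -0.7 -1.4]
turn [-0.0003 -0.0005  0.0004] shift [-0.0003 -0.0002  0.0017] rows>= 1
```

Call:
{"api": "servo_tool", "payload": {"moves": [[[0, 0, 0, 0, 0, 0.001, 1], [0, 0, 0, 0, 0, 0.002, 1], [0, 0, 0, 0, 0, 0.003, 1], [0, 0, 0, 0, 0, 0.003, 1]]]}}

```text
time_s: 20.62
ee_pos: [0.5146, -0.1626, 0.0201]
eef_rot: [-3.141, -0.001, 0.096]
force: [-4.0, 1.6, 7.4]
grip_width: 0.0618
```

Run:
```python
from h import *
go([0.5143,-0.1625,0.020],0.095)
```

```text
t 20.62 pos [ 0.5146 -0.1626  0.0201] rot [-3.1414e+00 -1.0000e-03  9.5600e-02] j6 [-0.37  0.5   1.71  0.    0.92  1.1 ] w 0.0618 F [-4.   1.6  7.4]
turn [-0.0002 -0.0006  0.0004] shift [-0.0005 -0.0003  0.0001] rows>= 1
```

Call:
{"api": "servo_tool", "payload": {"moves": [[[0, 0, 0, 0, 0, -0.001, 0], [0, 0, 0, 0, 0, -0.001, 0], [0, 0, 0, 0, 0, -0.001, 0], [0, 0, 0, 0, 0, -0.001, 0], [0, 0, 0, 0, 0, -0.04, 0], [0, 0, 0, 0, 0, -0.1, 0], [0, 0, 0, 0, 0, -0.16, 0], [0, 0, 0, 0, 0, -0.2, 0], [0, 0, 0, 0, 0, -0.2, 0], [0, 0, 0, 0, 0, -0.2, 0]]]}}

```text
time_s: 21.45
ee_pos: [0.5148, -0.1628, 0.1207]
eef_rot: [3.141, -0.003, 0.096]
force: [0.4, 0.1, 0.1]
grip_width: 0.094
```

Run:
```python
from h import *
import pickle
c=cam("wrist");pickle.dump(c,open("w17.pkl","wb"));crop(c,150,500,0,400,2,"w17.png");go([0.59,-0.156,0.10],-0.035)
```

```text
t 21.5 pos [ 0.5143 -0.1626  0.1196] rot [-3.1412e+00 -7.0000e-04  9.5600e-02] j6 [-0.37  0.36  1.65  0.    1.13  1.1 ] w 0.0942 F [-0.7 -0.5  0.3]
turn [-0.0003 -0.0004  0.0832] shift [0.152  0.0014 0.0392] rows>= 2
```

View pics/w17.png

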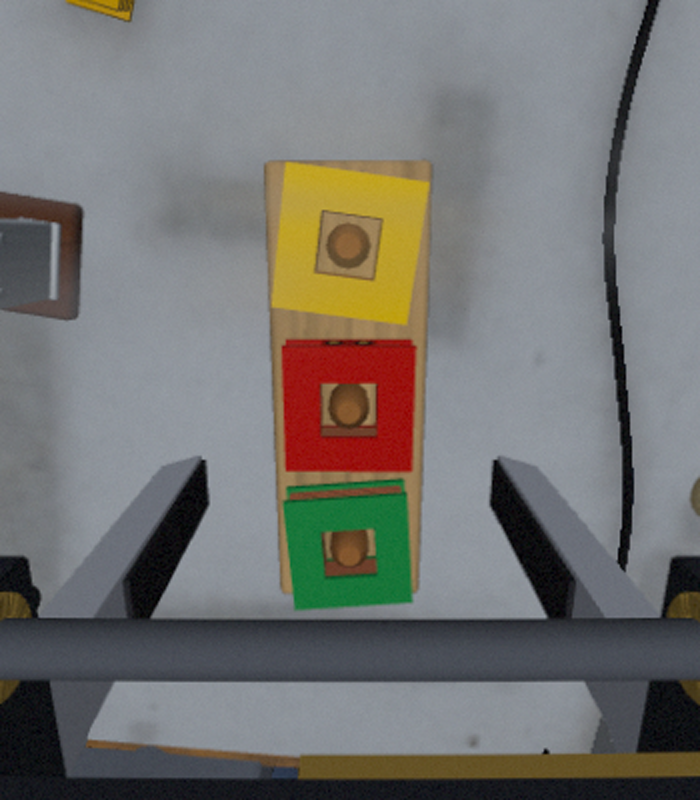

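Run:
```python
from h import *
import pickle
c=pickle.load(open("w17.pkl","rb"))
y=px2w(c,np.array([[286,163],[430,182],[407,325],[271,306]])/2+[150,0],.034);print(y.round(4),y.mean(0));print([np.arctan2(*(y[i]-y[j])[1::-1]) for i,j in((0,3),(1,2))],np.arctan2(*(y[0]-y[1])[1::-1])-np.pi/2)
m=y.mean(0);go([m[0],m[1]-.0007,0.021],-0.055)
```

```text
[[ 0.6208 -0.1249  0.034 ]
 [ 0.619  -0.187   0.034 ]
 [ 0.5568 -0.1845  0.034 ]
 [ 0.5596 -0.1222  0.034 ]] [ 0.58906316 -0.15464017  0.034     ]
[np.float64(-0.04453639429499884), np.float64(-0.03922031066063035)] -0.029004678665440764
t 21.5 pos [ 0.5143 -0.1626  0.1196] rot [-3.1412e+00 -7.0000e-04  9.5600e-02] j6 [-0.37  0.36  1.65  0.    1.13  1.1 ] w 0.0942 F [-0.7 -0.5  0.3]
turn [-0.0003 -0.0004  0.0959] shift [ 0.1501 -0.      0.1972] rows>= 3
```

Call:
{"api": "servo_tool", "payload": {"moves": [[[0, 0, 0.085, 0.08, 0, 0, 0], [0, 0, 0.085, 0.151, 0, 0.02, 0], [0, 0, 0.085, 0.151, 0, 0.09, 0], [0, 0, 0.085, 0.151, 0, 0.15, 0], [0, 0, 0.085, 0.151, 0, 0.18, 0], [0, 0, 0.085, 0.151, 0, 0.195, 0], [0, 0, 0.085, 0.151, 0, 0.197, 0], [0, 0, 0.085, 0.151, 0, 0.197, 0]]]}}

```text
time_s: 22.17
ee_pos: [0.5894, -0.1553, 0.021]
eef_rot: [-3.141, -0.0, -0.038]
force: [0.7, 0.3, -0.8]
grip_width: 0.0939
```

Run:
```python
from h import *
go([0.589,-0.1553,0.020],-0.038)
c=cam("wrist");crop(c,150,500,0,400,2,"w18.png")
```

```text
t 22.17 pos [ 0.5894 -0.1553  0.021 ] rot [-3.141e+00 -1.000e-04 -3.790e-02] j6 [-0.32  0.63  1.5   0.    1.01  1.29] w 0.0939 F [ 0.7  0.3 -0.8]
turn [-0.0004 -0.0001  0.    ] shift [-0.0009 -0.      0.0019] rows>= 1
```

View pics/w18.png

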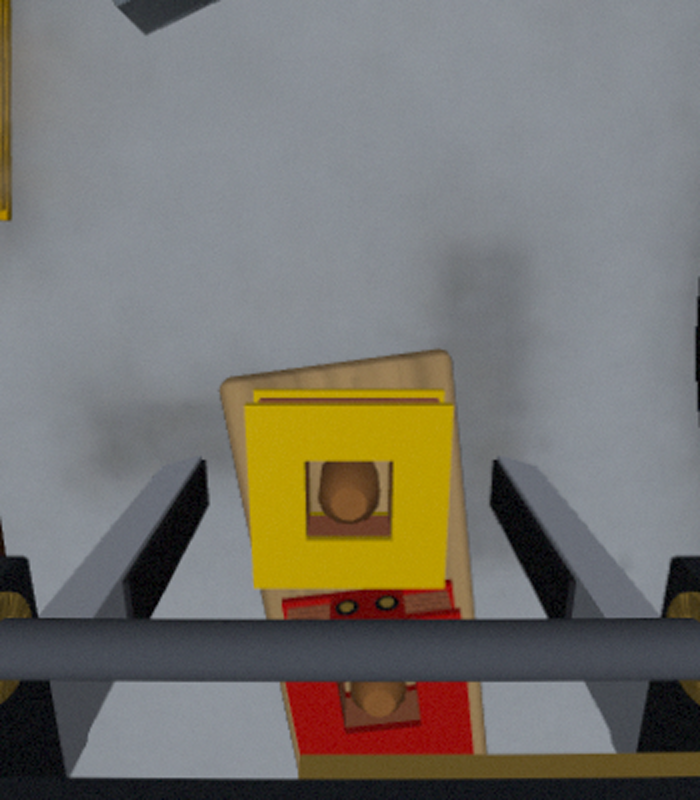

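Aligned squarely. Close and lift.

Call:
{"api": "servo_tool", "payload": {"moves": [[[0, 0, 0, 0, 0, 0, 1], [0, 0, 0, 0, 0, 0, 1], [0, 0, 0, 0, 0, 0, 1], [0, 0, 0, 0, 0, 0, 1], [0, 0, 0, 0, 0, 0, 1], [0, 0, 0, 0, 0, 0, 1], [0, 0, 0, 0, 0, 0, 1], [0, 0, 0, 0, 0, 0, 1]]]}}

```text
time_s: 22.88
ee_pos: [0.59, -0.1555, 0.0221]
eef_rot: [-3.141, -0.002, -0.038]
force: [-2.9, -0.3, 3.7]
grip_width: 0.0617
```

Run:
```python
from h import *
go()
```

```text
t 22.88 pos [ 0.59   -0.1555  0.0221] rot [-3.1415e+00 -1.8000e-03 -3.8000e-02] j6 [-0.32  0.63  1.5   0.    1.01  1.29] w 0.0617 F [-2.9 -0.3  3.7]
turn [-0.0001 -0.0012  0.    ] shift [0. 0. 0.] rows>= 1
```

Call:
{"api": "servo_tool", "payload": {"moves": [[[0, 0, 0, 0, 0, -0.02, 1], [0, 0, 0, 0, 0, -0.06, 1], [0, 0, 0, 0, 0, -0.12, 1], [0, 0, 0, 0, 0, -0.18, 1], [0, 0, 0, 0, 0, -0.24, 1], [0, 0, 0, 0, 0, -0.3, 1], [0, 0, 0, 0, 0, -0.34, 1], [0, 0, 0, 0, 0, -0.34, 1]]]}}

```text
time_s: 23.55
ee_pos: [0.5909, -0.1559, 0.1974]
eef_rot: [3.14, -0.009, -0.038]
force: [0.3, -0.8, -1.1]
grip_width: 0.0619
```

Run:
```python
from h import *
go([0.576,0.06,0.19],1.505)
```

```text
t 23.55 pos [ 0.5909 -0.1559  0.1974] rot [ 3.1398 -0.0087 -0.0379] j6 [-0.32  0.44  1.35  0.    1.34  1.29] w 0.0619 F [ 0.3 -0.8 -1.1]
turn [ 0.0052 -0.0035 -0.9823] shift [-0.0464 -0.4304  0.0136] rows>= 13
```

Call:
{"api": "servo_tool", "payload": {"moves": [[[0.005, -0.003, -0.98, -0.046, -0.43, 0.01, 1], [0.005, -0.003, -0.98, -0.046, -0.43, 0.01, 1], [0.005, -0.003, -0.98, -0.046, -0.43, 0.01, 1], [0.005, -0.003, -0.98, -0.046, -0.43, 0.01, 1], [0.005, -0.003, -0.98, -0.046, -0.43, 0.01, 1], [0.005, -0.003, -0.98, -0.046, -0.43, 0.01, 1], [0.005, -0.003, -0.98, -0.046, -0.43, 0.01, 1], [0.005, -0.003, -0.98, -0.046, -0.43, 0.01, 1], [0.005, -0.003, -0.98, -0.046, -0.43, 0.01, 1], [0.005, -0.003, -0.98, -0.046, -0.43, 0.01, 1], [0.005, -0.003, -0.98, -0.046, -0.43, 0.01, 1], [0.005, -0.003, -0.98, -0.046, -0.43, 0.01, 1]]]}}

```text
time_s: 24.55
ee_pos: [0.5756, 0.0598, 0.1906]
eef_rot: [-3.14, -0.0, 1.468]
force: [0.2, 0.4, -1.6]
grip_width: 0.0619
```

Run:
```python
from h import *
go([0.576,0.06,0.185],1.505)
```

```text
t 24.55 pos [0.5756 0.0598 0.1906] rot [-3.1405e+00 -1.0000e-04  1.4683e+00] j6 [0.04 0.38 1.45 0.   1.31 0.14] w 0.0619 F [ 0.2  0.4 -1.6]
turn [-0.0007 -0.0001 -0.0234] shift [0.0005 0.0007 0.0112] rows>= 1
```

Call:
{"api": "servo_tool", "payload": {"moves": [[[0, 0, -0.023, 0, 0.001, 0.01, 1], [0, 0, -0.023, 0, 0.001, 0.01, 1], [0, 0, -0.023, 0, 0.001, 0.01, 1], [0, 0, -0.023, 0, 0.001, 0.01, 1]]]}}

```text
time_s: 24.88
ee_pos: [0.576, 0.0597, 0.1853]
eef_rot: [-3.14, -0.0, 1.502]
force: [0.5, 0.6, -2.6]
grip_width: 0.062
```

Run:
```python
from h import *
import pickle
go()
c=cam("wrist");pickle.dump(c,open("w19.pkl","wb"));crop(c,225,425,40,310,2.2,"w19.png");crop(c,285,365,60,190,5,"w19b.png");go()
```

```text
t 24.88 pos [0.576  0.0597 0.1853] rot [-3.1399e+00 -1.0000e-04  1.5024e+00] j6 [0.04 0.38 1.46 0.   1.3  0.11] w 0.062 F [ 0.5  0.6 -2.6]
turn [-0.0011 -0.      0.    ] shift [0. 0. 0.] rows>= 1
t 24.93 pos [0.576  0.0597 0.1855] rot [-3.1402e+00 -1.0000e-04  1.5027e+00] j6 [0.04 0.38 1.46 0.   1.3  0.11] w 0.0616 F [ 0.3  0.4 -2. ]
turn [-0.0009 -0.0001  0.    ] shift [0. 0. 0.] rows>= 1
```

View pics/w19.png

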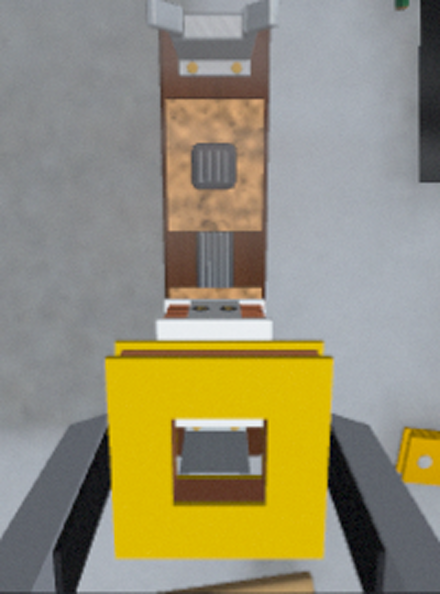

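View pics/w19b.png

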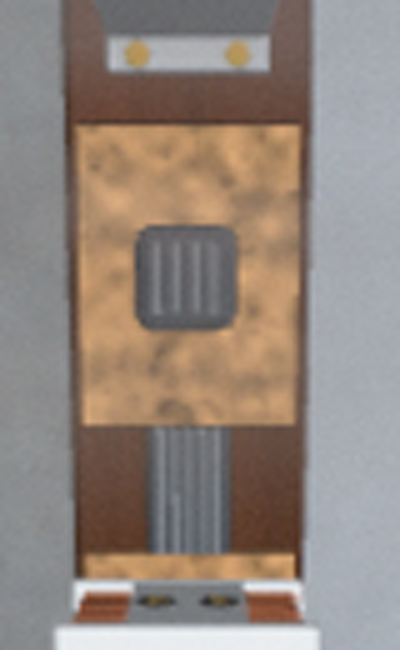

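Run:
```python
from h import *
import pickle
c=pickle.load(open("w19.pkl","rb"))
for z in(.072,.066):print("limb",px2w(c,np.array([[187.5,278.5]])/5+[285,60],z).round(4))
b=px2w(c,np.array([[107,360],[331,358],[324,558],[115,558]])/2.2+[225,40],.1854+.012);print("coil",b.round(4),b.mean(0), b.mean(0)-get_obs()["ee_pos"])
h=px2w(c,np.array([[172,418],[267,418],[266,504],[173,504]])/2.2+[225,40],.1854+.012);print("hole",h.mean(0))
s=px2w(c,np.array([[76,125],[301,125],[296,426],[82,426]])/5+[285,60],.02);print("seat",s.round(4),s.mean(0))
```

```text
limb [[0.5801 0.1409 0.072 ]]
limb [[0.5801 0.1409 0.066 ]]
coil [[0.5483 0.0923 0.1974]
 [0.609  0.0886 0.1974]
 [0.6057 0.0265 0.1974]
 [0.5435 0.0308 0.1974]] [0.57662597 0.05954299 0.1974    ] [ 0.00058172 -0.0001726   0.01191315]
hole [0.57673942 0.05997357 0.1974    ]
seat [[0.5575 0.1754 0.02  ]
 [0.6071 0.1719 0.02  ]
 [0.6026 0.1062 0.02  ]
 [0.5529 0.1097 0.02  ]] [0.58002396 0.14081284 0.02      ]
```

Run:
```python
from h import *
go([0.5795,0.141,0.090],1.505)
```

```text
t 24.93 pos [0.576  0.0597 0.1855] rot [-3.1402e+00 -1.0000e-04  1.5027e+00] j6 [0.04 0.38 1.46 0.   1.3  0.11] w 0.0616 F [ 0.3  0.4 -2. ]
turn [-0.0009 -0.0001 -0.0014] shift [ 0.1626 -0.0039  0.191 ] rows>= 4
```

Call:
{"api": "servo_tool", "payload": {"moves": [[[0, 0, -0.001, 0.08, -0.004, 0, 1], [0, 0, -0.001, 0.163, -0.004, 0, 1], [0, 0, -0.001, 0.163, -0.004, 0.04, 1], [0, 0, -0.001, 0.163, -0.004, 0.1, 1], [0, 0, -0.001, 0.163, -0.004, 0.15, 1], [0, 0, -0.001, 0.163, -0.004, 0.18, 1], [0, 0, -0.001, 0.163, -0.004, 0.19, 1], [0, 0, -0.001, 0.163, -0.004, 0.19, 1], [0, 0, -0.001, 0.163, -0.004, 0.19, 1]]]}}

```text
time_s: 25.68
ee_pos: [0.58, 0.1413, 0.0915]
eef_rot: [-3.141, -0.0, 1.504]
force: [0.5, -0.4, -0.3]
grip_width: 0.0621
```

Run:
```python
from h import *
import pickle
c=cam("wrist");pickle.dump(c,open("w20.pkl","wb"));crop(c,200,450,130,330,3,"w20.png");go([0.5795,0.141,0.028],1.505)
```

```text
t 25.73 pos [0.5802 0.1413 0.092 ] rot [ 3.1410e+00 -6.0000e-04  1.5039e+00] j6 [0.18 0.51 1.5  0.   1.13 0.24] w 0.0622 F [ 1.   0.5 -1.3]
turn [ 0.0004 -0.0004 -0.0007] shift [-0.0007 -0.0014  0.1279] rows>= 2
```

View pics/w20.png

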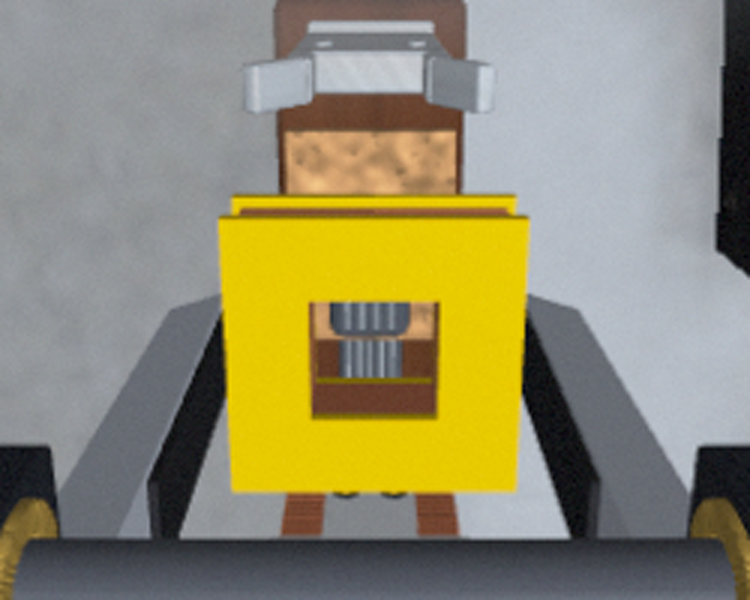

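Call:
{"api": "servo_tool", "payload": {"moves": [[[0, 0, 0, 0, -0.0015, 0.01, 1], [0, 0, 0, 0, -0.0015, 0.025, 1], [0, 0, 0, 0, -0.0015, 0.04, 1], [0, 0, 0, 0, -0.0015, 0.05, 1], [0, 0, 0, 0, -0.0015, 0.06, 1], [0, 0, 0, 0, -0.0015, 0.06, 1]]]}}

```text
time_s: 26.23
ee_pos: [0.5789, 0.1412, 0.0606]
eef_rot: [-3.14, -0.0, 1.504]
force: [-0.2, -0.4, -1.8]
grip_width: 0.0615
```

Run:
```python
from h import *
import pickle
c=cam("wrist");pickle.dump(c,open("w21.pkl","wb"));crop(c,200,450,130,330,3,"w21.png");go([0.5795,0.141,0.028],1.505)
```

```text
t 26.28 pos [0.5791 0.1413 0.0612] rot [-3.1411e+00 -3.0000e-04  1.5039e+00] j6 [0.18 0.55 1.52 0.   1.07 0.24] w 0.0617 F [ 0.   1.1 -2.2]
turn [-0.0003 -0.0002 -0.0007] shift [-0.0005  0.0008  0.0665] rows>= 1
```

View pics/w21.png

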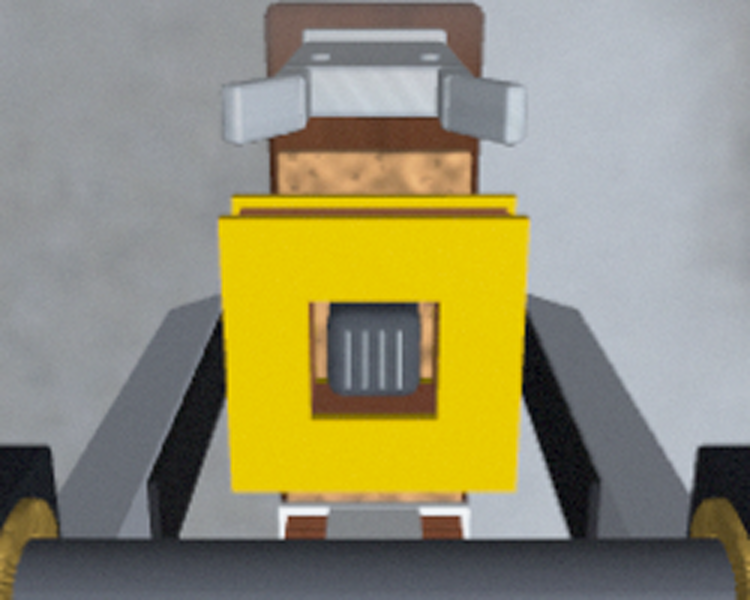

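Limb is inside the hole, centred, and no contact force. Continue down.

Call:
{"api": "servo_tool", "payload": {"moves": [[[0, 0, 0, 0, 0, 0.012, 1], [0, 0, 0, 0, 0, 0.026, 1], [0, 0, 0, 0, 0, 0.04, 1], [0, 0, 0, 0, 0, 0.05, 1], [0, 0, 0, 0, 0, 0.057, 1], [0, 0, 0, 0, 0, 0.062, 1], [0, 0, 0, 0, 0, 0.065, 1], [0, 0, 0, 0, 0, 0.067, 1], [0, 0, 0, 0, 0, 0.067, 1]]]}}

```text
time_s: 27.03
ee_pos: [0.5793, 0.1413, 0.0281]
eef_rot: [-3.141, -0.0, 1.504]
force: [0.6, -0.5, -1.0]
grip_width: 0.0614
```

Run:
```python
from h import *
go([0.5795,0.141,0.028],1.505)
```

```text
t 27.03 pos [0.5793 0.1413 0.0281] rot [-3.1415e+00 -4.0000e-04  1.5038e+00] j6 [0.18 0.6  1.54 0.   1.01 0.24] w 0.0614 F [ 0.6 -0.5 -1. ]
turn [-0.0001 -0.0003 -0.0007] shift [-0.0006  0.0005  0.0003] rows>= 1
```

Call:
{"api": "servo_tool", "payload": {"moves": [[[0, 0, 0, 0, 0, 0.001, 1], [0, 0, 0, 0, 0, 0.002, 1], [0, 0, 0, 0, 0, 0.003, 1], [0, 0, 0, 0, 0, 0.003, 1]]]}}

```text
time_s: 27.37
ee_pos: [0.5793, 0.1413, 0.0281]
eef_rot: [3.141, -0.0, 1.504]
force: [-9.2, -2.4, 15.3]
grip_width: 0.0618
```

Run:
```python
from h import *
go([0.5795,0.141,0.028],1.505)
```

```text
t 27.37 pos [0.5793 0.1413 0.0281] rot [ 3.1415e+00 -5.0000e-04  1.5040e+00] j6 [0.18 0.6  1.54 0.   1.01 0.24] w 0.0618 F [-9.2 -2.4 15.3]
turn [ 0.0001 -0.0003 -0.0007] shift [-0.0007  0.0004  0.0001] rows>= 1
```

Call:
{"api": "servo_tool", "payload": {"moves": [[[0, 0, 0, 0, 0, -0.002, 0], [0, 0, 0, 0, 0, -0.002, 0], [0, 0, 0, 0, 0, -0.002, 0], [0, 0, 0, 0, 0, -0.002, 0], [0, 0, 0, 0, 0, -0.04, 0], [0, 0, 0, 0, 0, -0.1, 0], [0, 0, 0, 0, 0, -0.18, 0], [0, 0, 0, 0, 0, -0.26, 0], [0, 0, 0, 0, 0, -0.3, 0], [0, 0, 0, 0, 0, -0.3, 0]]]}}

```text
time_s: 28.2
ee_pos: [0.5811, 0.1416, 0.1833]
eef_rot: [3.134, -0.002, 1.504]
force: [0.4, -0.4, 0.4]
grip_width: 0.0937
```

Run:
```python
from h import *
import pickle
c=cam("wrist");pickle.dump(c,open("w22.pkl","wb"));crop(c,150,500,0,400,2,"w22.png");go([0.5182,0.28,0.16],1.6505)
```

```text
t 28.25 pos [0.5801 0.1414 0.1802] rot [ 3.1374e+00 -1.4000e-03  1.5040e+00] j6 [0.18 0.42 1.41 0.   1.3  0.24] w 0.0935 F [-0.3  0.5 -0.2]
turn [ 0.0027 -0.0007 -0.0933] shift [ 0.2682 -0.1423  0.0402] rows>= 4
```

View pics/w22.png

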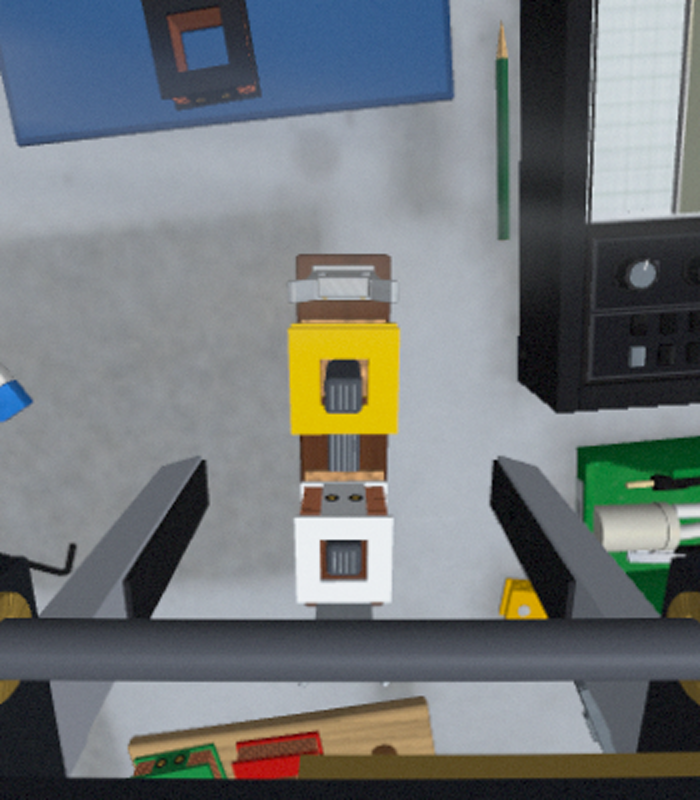

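Run:
```python
from h import *
go([0.5182,0.321,0.05],1.6505)
```

```text
t 28.25 pos [0.5801 0.1414 0.1802] rot [ 3.1374e+00 -1.4000e-03  1.5040e+00] j6 [0.18 0.42 1.41 0.   1.3  0.24] w 0.0935 F [-0.3  0.5 -0.2]
turn [ 0.0027 -0.0007 -0.0933] shift [ 0.3497 -0.1487  0.2603] rows>= 6
```

Call:
{"api": "servo_tool", "payload": {"moves": [[[0.002, 0, -0.093, 0.35, -0.149, 0, 0], [0.002, 0, -0.093, 0.35, -0.149, 0, 0], [0.002, 0, -0.093, 0.35, -0.149, 0, 0], [0.002, 0, -0.093, 0.35, -0.149, 0, 0], [0.002, 0, -0.093, 0.35, -0.149, 0.03, 0], [0.002, 0, -0.093, 0.35, -0.149, 0.1, 0], [0.002, 0, -0.093, 0.35, -0.149, 0.17, 0], [0.002, 0, -0.093, 0.35, -0.149, 0.23, 0], [0.002, 0, -0.093, 0.35, -0.149, 0.26, 0], [0.002, 0, -0.093, 0.35, -0.149, 0.26, 0], [0.002, 0, -0.093, 0.35, -0.149, 0.26, 0]]]}}

```text
time_s: 29.17
ee_pos: [0.5174, 0.3208, 0.0488]
eef_rot: [-3.14, 0.0, 1.65]
force: [-0.2, -0.0, 0.8]
grip_width: 0.094
```

Run:
```python
from h import *
go([0.5182,0.321,0.0125],1.6505)
c=cam("wrist");crop(c,150,500,0,400,2,"w23.png")
```

```text
t 29.17 pos [0.5174 0.3208 0.0488] rot [-3.1403  0.      1.65  ] j6 [0.49 0.59 1.49 0.   1.06 0.42] w 0.094 F [-0.2 -0.   0.8]
turn [-0.0008  0.     -0.0003] shift [0.0002 0.0017 0.0726] rows>= 1
```

View pics/w23.png

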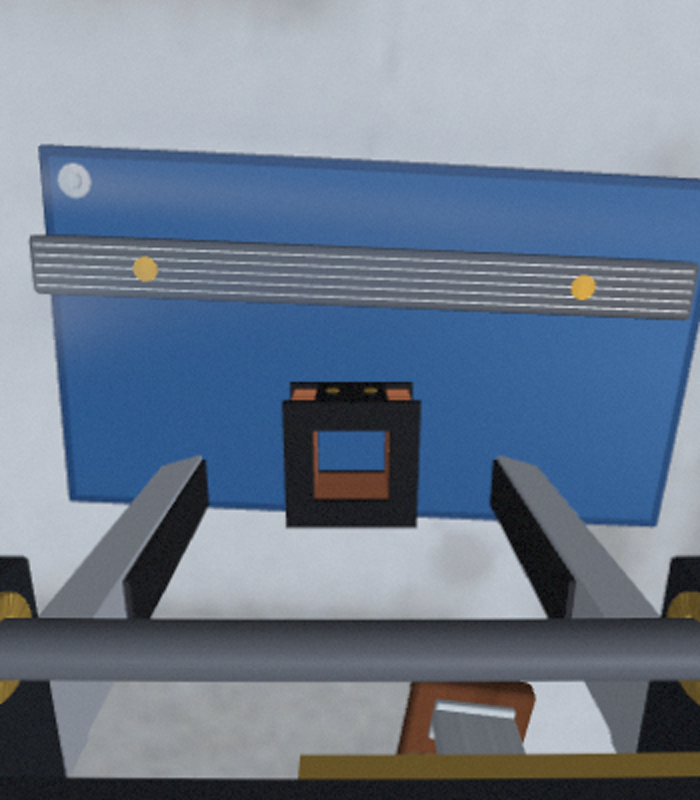

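Call:
{"api": "servo_tool", "payload": {"moves": [[[0, 0, 0, 0, 0.0015, 0.04, 0], [0, 0, 0, 0, 0.0015, 0.065, 0], [0, 0, 0, 0, 0.0015, 0.072, 0.2], [0, 0, 0, 0, 0.0015, 0.072, 1], [0, 0, 0, 0, 0.0015, 0.072, 1], [0, 0, 0, 0, 0.0015, 0.072, 1], [0, 0, 0, 0, 0.0015, 0.072, 1], [0, 0, 0, 0, 0.0015, 0.072, 1], [0, 0, 0, 0, 0.0015, 0.072, 1], [0, 0, 0, 0, 0.0015, 0.072, 1], [0, 0, 0, 0, 0.0015, 0.072, 1], [0, 0, 0, 0, 0.0015, 0.072, 1]]]}}

```text
time_s: 30.22
ee_pos: [0.519, 0.3214, 0.0146]
eef_rot: [3.14, -0.001, 1.65]
force: [-1.8, -0.3, 4.1]
grip_width: 0.048
```

Call:
{"api": "servo_tool", "payload": {"moves": [[[0, 0, 0, 0, 0, 0, 1], [0, 0, 0, 0, 0, 0, 1]]]}}

```text
time_s: 30.38
ee_pos: [0.519, 0.3214, 0.0146]
eef_rot: [3.14, -0.001, 1.65]
force: [-1.1, -0.5, 2.0]
grip_width: 0.0478
```

Run:
```python
from h import *
go([0.576,0.07,0.17],1.505)
```

```text
t 30.38 pos [0.519  0.3214 0.0146] rot [ 3.1402e+00 -1.1000e-03  1.6500e+00] j6 [0.49 0.64 1.5  0.   1.   0.41] w 0.0478 F [-1.1 -0.5  2. ]
turn [ 0.0008 -0.0008  0.0923] shift [-0.5098  0.0742 -0.3113] rows>= 8
```

Call:
{"api": "servo_tool", "payload": {"moves": [[[0, 0, 0, 0, 0, -0.03, 1], [0, 0, 0, 0, 0, -0.09, 1], [0, 0, 0, 0, 0, -0.16, 1], [0, 0, 0, 0, 0, -0.24, 1], [0, 0, 0, 0, 0, -0.3, 1], [0, 0, 0.092, -0.08, 0.012, -0.31, 1], [0, 0, 0.092, -0.16, 0.024, -0.31, 1], [0, 0, 0.092, -0.24, 0.036, -0.31, 1], [0, 0, 0.092, -0.32, 0.048, -0.31, 1], [0, 0, 0.092, -0.4, 0.06, -0.31, 1], [0, 0, 0.092, -0.47, 0.068, -0.31, 1], [0, 0, 0.092, -0.51, 0.074, -0.31, 1]]]}}

```text
time_s: 31.38
ee_pos: [0.5761, 0.0664, 0.1691]
eef_rot: [3.141, -0.001, 1.503]
force: [-1.0, -0.2, -0.7]
grip_width: 0.0475
```

Call:
{"api": "servo_tool", "payload": {"moves": [[[0, 0, 0, -0.01, 0, 0, 1], [0, 0, 0, -0.01, 0, 0, 1], [0, 0, 0, -0.01, 0, 0, 1]]]}}

```text
time_s: 31.63
ee_pos: [0.5755, 0.062, 0.1688]
eef_rot: [3.141, -0.001, 1.503]
force: [-0.4, 0.3, -0.4]
grip_width: 0.0477
```

Run:
```python
from h import *
import pickle
go()
c=cam("wrist");pickle.dump(c,open("w24.pkl","wb"));crop(c,225,425,40,310,2.2,"w24.png");crop(c,285,365,60,190,5,"w24b.png");go()
```

```text
t 31.63 pos [0.5755 0.062  0.1688] rot [ 3.1413e+00 -1.0000e-03  1.5031e+00] j6 [0.04 0.39 1.48 0.   1.27 0.11] w 0.0477 F [-0.4  0.3 -0.4]
turn [ 0.0002 -0.0006 -0.    ] shift [0. 0. 0.] rows>= 1
t 31.68 pos [0.5755 0.0625 0.1689] rot [ 3.1411e+00 -1.0000e-03  1.5040e+00] j6 [0.04 0.39 1.48 0.   1.27 0.11] w 0.0477 F [0.2 0.3 0. ]
turn [ 0.0003 -0.0006 -0.    ] shift [0. 0. 0.] rows>= 1
```

View pics/w24.png

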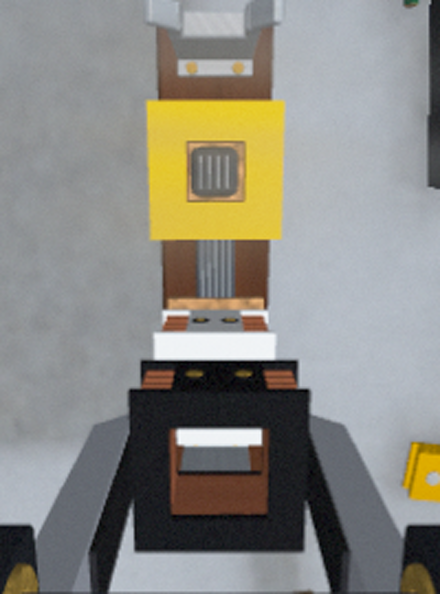

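View pics/w24b.png

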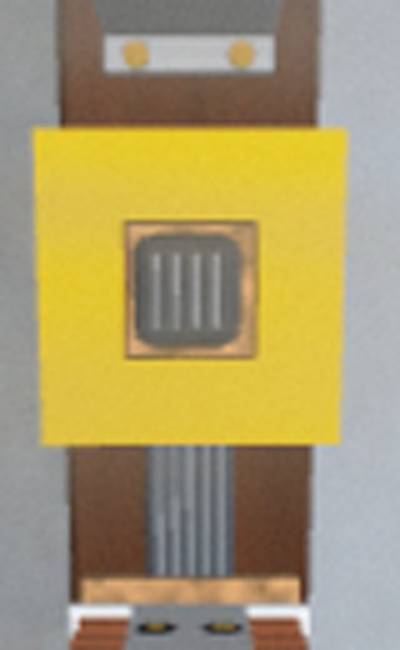

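Run:
```python
from h import *
import pickle
c=pickle.load(open("w24.pkl","rb"))
print("limb",px2w(c,np.array([[187,290]])/5+[285,60],.070).round(4))
b=px2w(c,np.array([[130,391],[310,390],[304,551],[135,550]])/2.2+[225,40],.1688+.0194);print("coil",b.round(4),b.mean(0), b.mean(0)-[.5755,.062,.1688])
h=px2w(c,np.array([[169,428],[269,428],[267,515],[171,515]])/2.2+[225,40],.1688+.0194);print("hole",h.mean(0)-[.5755,.062,.1688])
y=px2w(c,np.array([[33,128],[348,128],[341,445],[41,445]])/5+[285,60],.04);print("yel",y.mean(0))
go([.5795,.140,.10],1.505)
```

```text
limb [[0.5797 0.1412 0.07  ]]
coil [[0.5544 0.0877 0.1882]
 [0.6017 0.0847 0.1882]
 [0.5986 0.0363 0.1882]
 [0.5507 0.04   0.1882]] [0.5763323  0.06214803 0.1882    ] [0.0008323  0.00014803 0.0194    ]
hole [0.00065403 0.00052225 0.0194    ]
yel [0.58031363 0.1408327  0.04      ]
t 31.68 pos [0.5755 0.0625 0.1689] rot [ 3.1411e+00 -1.0000e-03  1.5040e+00] j6 [0.04 0.39 1.48 0.   1.27 0.11] w 0.0477 F [0.2 0.3 0. ]
turn [ 0.0003 -0.0006 -0.0006] shift [ 0.155  -0.0024  0.138 ] rows>= 3
```

Call:
{"api": "servo_tool", "payload": {"moves": [[[0, 0, 0, 0.08, -0.003, 0, 1], [0, 0, 0, 0.156, -0.003, 0, 1], [0, 0, 0, 0.156, -0.003, 0.03, 1], [0, 0, 0, 0.156, -0.003, 0.08, 1], [0, 0, 0, 0.156, -0.003, 0.12, 1], [0, 0, 0, 0.156, -0.003, 0.145, 1], [0, 0, 0, 0.156, -0.003, 0.148, 1], [0, 0, 0, 0.156, -0.003, 0.148, 1], [0, 0, 0, 0.156, -0.003, 0.148, 1]]]}}

```text
time_s: 32.43
ee_pos: [0.5798, 0.1409, 0.0962]
eef_rot: [3.14, -0.001, 1.504]
force: [0.6, 0.6, -1.0]
grip_width: 0.0482
```

Run:
```python
from h import *
import pickle
c=cam("wrist");pickle.dump(c,open("w25.pkl","wb"));crop(c,200,450,130,330,3,"w25.png");go([0.5792,0.1407,0.0506],1.505)
```

```text
t 32.48 pos [0.5798 0.1408 0.0964] rot [ 3.1391e+00 -1.5000e-03  1.5042e+00] j6 [0.18 0.51 1.5  0.   1.13 0.24] w 0.0475 F [ 0.4 -0.4 -0.8]
turn [ 0.0016 -0.001  -0.0005] shift [-0.0005 -0.0015  0.0916] rows>= 2
```

View pics/w25.png

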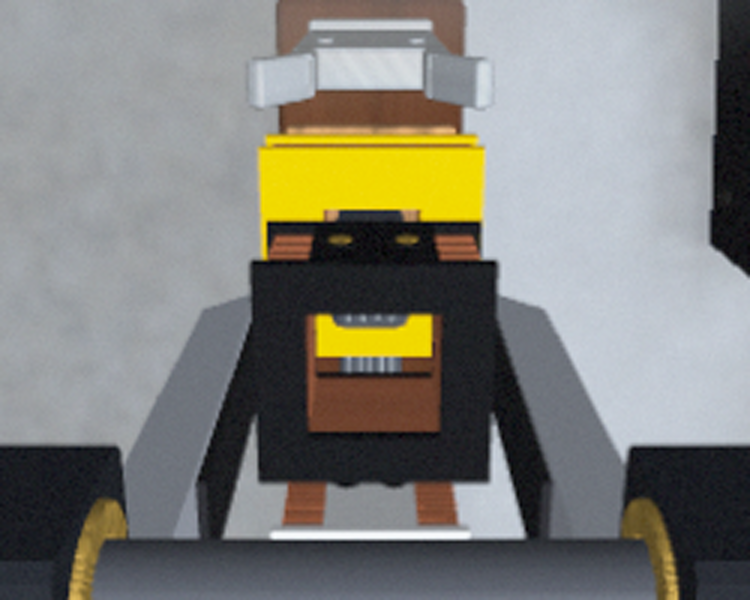

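Call:
{"api": "servo_tool", "payload": {"moves": [[[0.001, 0, 0, 0, -0.0018, 0.01, 1], [0.001, 0, 0, 0, -0.0018, 0.025, 1], [0.001, 0, 0, 0, -0.0018, 0.038, 1], [0.001, 0, 0, 0, -0.0018, 0.048, 1], [0.001, 0, 0, 0, -0.0018, 0.055, 1], [0.001, 0, 0, 0, -0.0018, 0.06, 1], [0.001, 0, 0, 0, -0.0018, 0.06, 1]]]}}

```text
time_s: 33.07
ee_pos: [0.5788, 0.1409, 0.0657]
eef_rot: [3.142, -0.001, 1.504]
force: [0.5, 0.2, -1.0]
grip_width: 0.0476
```

Run:
```python
from h import *
import pickle
c=cam("wrist");crop(c,200,450,130,330,3,"w26.png");go([0.5792,0.1407,0.0506],1.505)
```

```text
t 33.12 pos [0.579  0.1409 0.0662] rot [ 3.1410e+00 -1.5000e-03  1.5041e+00] j6 [0.18 0.54 1.52 0.   1.08 0.24] w 0.0478 F [-0.3 -0.6 -0.1]
turn [ 0.0004 -0.0009 -0.0005] shift [-0.0004  0.0004  0.0312] rows>= 1
```

View pics/w26.png

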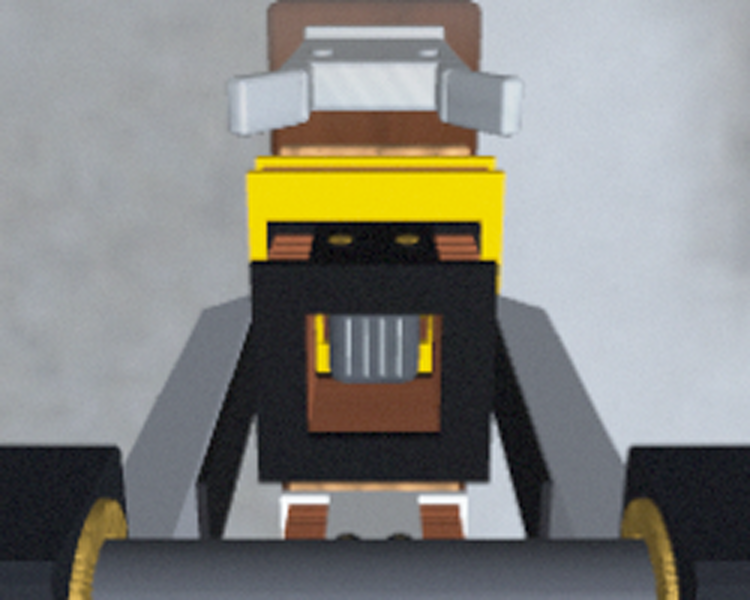

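Limb centred in the hole and entering freely; continue down.

Call:
{"api": "servo_tool", "payload": {"moves": [[[0, 0, 0, 0, 0, 0.01, 1], [0, 0, 0, 0, 0, 0.018, 1], [0, 0, 0, 0, 0, 0.024, 1], [0, 0, 0, 0, 0, 0.028, 1], [0, 0, 0, 0, 0, 0.031, 1], [0, 0, 0, 0, 0, 0.033, 1], [0, 0, 0, 0, 0, 0.034, 1]]]}}

```text
time_s: 33.7
ee_pos: [0.5789, 0.1409, 0.0505]
eef_rot: [3.141, -0.001, 1.504]
force: [-11.7, -2.6, 19.8]
grip_width: 0.0481
```

Run:
```python
from h import *
go([0.5792,0.1407,0.0506],1.505)
```

```text
t 33.7 pos [0.5789 0.1409 0.0505] rot [ 3.1412e+00 -1.4000e-03  1.5043e+00] j6 [0.18 0.56 1.53 0.   1.05 0.24] w 0.0481 F [-11.7  -2.6  19.8]
turn [ 0.0002 -0.0009 -0.0005] shift [-0.0004  0.0006 -0.0002] rows>= 1
```

Call:
{"api": "servo_tool", "payload": {"moves": [[[0, 0, 0, 0, 0, -0.002, 0], [0, 0, 0, 0, 0, -0.002, 0], [0, 0, 0, 0, 0, -0.002, 0], [0, 0, 0, 0, 0, -0.002, 0], [0, 0, 0, 0, 0, -0.04, 0], [0, 0, 0, 0, 0, -0.1, 0], [0, 0, 0, 0, 0, -0.17, 0], [0, 0, 0, 0, 0, -0.22, 0], [0, 0, 0, 0, 0, -0.25, 0], [0, 0, 0, 0, 0, -0.25, 0]]]}}

```text
time_s: 34.53
ee_pos: [0.5801, 0.141, 0.1791]
eef_rot: [3.136, -0.003, 1.504]
force: [0.1, 0.4, -0.1]
grip_width: 0.0944
```

Run:
```python
from h import *
c=cam("wrist");crop(c,150,500,0,400,2,"w27.png");go([0.5167,0.3859,0.16],-3.103)
```

```text
t 34.58 pos [0.5794 0.1408 0.1766] rot [ 3.1387e+00 -1.9000e-03  1.5043e+00] j6 [0.18 0.42 1.42 0.   1.29 0.24] w 0.0941 F [ 0.4 -0.6 -0.2]
turn [ 2.4000e-03  6.0000e-04 -1.0669e+00] shift [ 0.4806 -0.1577  0.0336] rows>= 14
```

View pics/w27.png

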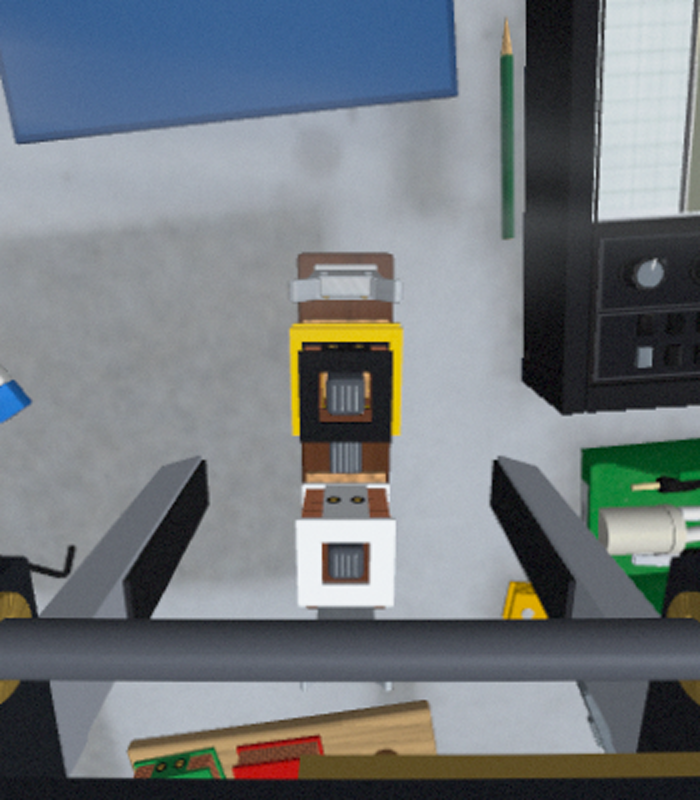

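Black is back on the yellow coil. Now the bar.

Call:
{"api": "servo_tool", "payload": {"moves": [[[0, 0, -0.55, 0.24, -0.08, 0, 0], [0, 0, -0.55, 0.24, -0.08, 0, 0], [0, 0, -0.55, 0.24, -0.08, 0, 0], [0, 0, -0.55, 0.24, -0.08, 0, 0], [0, 0, -0.55, 0.24, -0.08, 0, 0], [0, 0, -0.55, 0.24, -0.08, 0, 0], [0, 0, -0.55, 0.24, -0.08, 0, 0], [0, 0, -0.55, 0.24, -0.08, 0, 0]]]}}

```text
time_s: 35.25
ee_pos: [0.5469, 0.2631, 0.1747]
eef_rot: [3.141, -0.0, 2.374]
force: [0.7, 0.4, 0.3]
grip_width: 0.0937
```

Run:
```python
from h import *
go([0.5167,0.3859,0.08],-3.103)
```

```text
t 35.25 pos [0.5469 0.2631 0.1747] rot [ 3.1406e+00 -1.0000e-04  2.3739e+00] j6 [ 0.39  0.45  1.39  0.    1.3  -0.42] w 0.0937 F [0.7 0.4 0.3]
turn [ 6.000e-04  2.000e-04 -5.133e-01] shift [0.2139 0.1345 0.1895] rows>= 7
```

Call:
{"api": "servo_tool", "payload": {"moves": [[[0, 0, -0.513, 0.214, 0.1345, 0, 0], [0, 0, -0.513, 0.214, 0.1345, 0, 0], [0, 0, -0.513, 0.214, 0.1345, 0, 0], [0, 0, -0.513, 0.214, 0.1345, 0, 0], [0, 0, -0.513, 0.214, 0.1345, 0.02, 0], [0, 0, -0.513, 0.214, 0.1345, 0.06, 0], [0, 0, -0.513, 0.214, 0.1345, 0.12, 0], [0, 0, -0.513, 0.214, 0.1345, 0.17, 0], [0, 0, -0.513, 0.214, 0.1345, 0.19, 0], [0, 0, -0.513, 0.214, 0.1345, 0.19, 0], [0, 0, -0.513, 0.214, 0.1345, 0.19, 0]]]}}

```text
time_s: 36.17
ee_pos: [0.5168, 0.3859, 0.0799]
eef_rot: [3.141, 0.0, -3.106]
force: [-0.5, 0.2, 0.9]
grip_width: 0.0938
```

Run:
```python
from h import *
go([0.5167,0.3859,0.0072],-3.103)
c=cam("wrist");crop(c,150,500,0,400,2,"w28.png")
```

```text
t 36.17 pos [0.5168 0.3859 0.0799] rot [ 3.1410e+00  3.0000e-04 -3.1057e+00] j6 [ 0.58  0.63  1.35  0.    1.16 -1.02] w 0.0938 F [-0.5  0.2  0.9]
turn [ 0.0003  0.0002 -0.0017] shift [ 2.000e-04 -1.000e-04  1.455e-01] rows>= 2
```

View pics/w28.png

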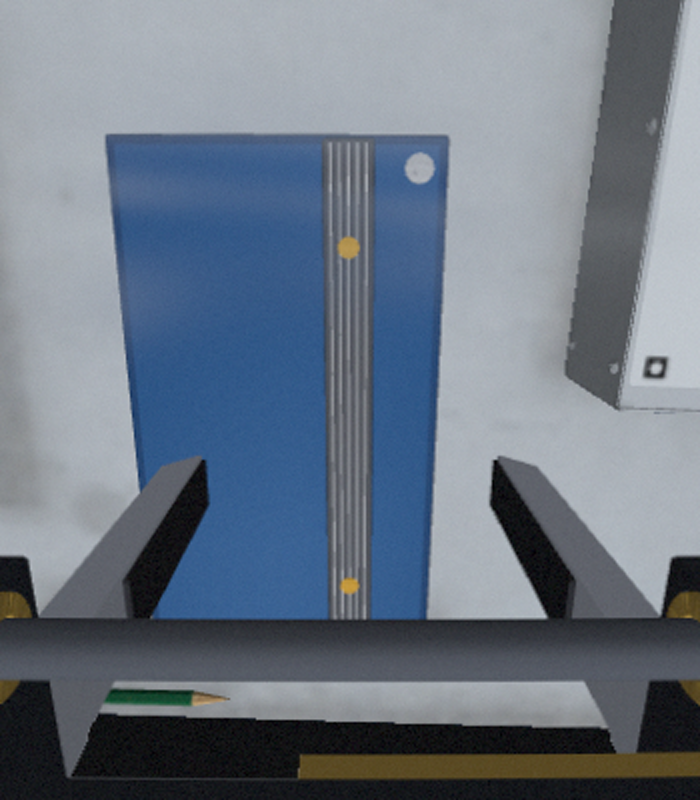

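Call:
{"api": "servo_tool", "payload": {"moves": [[[0, 0, -0.002, 0, 0, 0.05, 0.3], [0, 0, -0.002, 0, 0, 0.1, 0.5], [0, 0, -0.002, 0, 0, 0.13, 0.5], [0, 0, -0.002, 0, 0, 0.142, 0.5], [0, 0, -0.002, 0, 0, 0.144, 0.6], [0, 0, -0.002, 0, 0, 0.144, 0.6], [0, 0, -0.002, 0, 0, 0.144, 0.6]]], "squeeze": 50}}

```text
time_s: 36.8
ee_pos: [0.5181, 0.3868, 0.0108]
eef_rot: [3.139, 0.004, -3.102]
force: [0.4, 0.2, 0.1]
grip_width: 0.0502
```

Call:
{"api": "servo_tool", "payload": {"moves": [[[0, 0, 0, 0, 0, 0, 1], [0, 0, 0, 0, 0, 0, 1], [0, 0, 0, 0, 0, 0, 1], [0, 0, 0, 0, 0, 0, 1], [0, 0, 0, 0, 0, 0, 1], [0, 0, 0, 0, 0, 0, 1], [0, 0, 0, 0, 0, 0, 1], [0, 0, 0, 0, 0, 0, 1], [0, 0, 0, 0, 0, 0, 1]]]}}

```text
time_s: 37.55
ee_pos: [0.5182, 0.3867, 0.0111]
eef_rot: [3.139, 0.004, -3.102]
force: [-1.1, -3.2, 4.5]
grip_width: 0.0195
```

Run:
```python
from h import *
go([0.5167,0.3859,0.17],-3.103)
```

```text
t 37.55 pos [0.5182 0.3867 0.0111] rot [ 3.1389  0.0042 -3.1024] j6 [ 0.58  0.71  1.38  0.    1.04 -1.03] w 0.0195 F [-1.1 -3.2  4.5]
turn [0.0017 0.0027 0.0004] shift [ 0.0018 -0.0007 -0.3179] rows>= 4
```

Call:
{"api": "servo_tool", "payload": {"moves": [[[0, 0, 0, 0, 0, -0.02, 1], [0, 0, 0, 0, 0, -0.06, 1], [0, 0, 0, 0, 0, -0.12, 1], [0, 0, 0, 0, 0, -0.19, 1], [0, 0, 0, 0, 0, -0.26, 1], [0, 0, 0, 0, 0, -0.32, 1], [0, 0, 0, 0, 0, -0.35, 1], [0, 0, 0, 0, 0, -0.35, 1]]]}}

```text
time_s: 38.22
ee_pos: [0.5183, 0.387, 0.1903]
eef_rot: [3.136, 0.009, -3.102]
force: [0.6, 0.3, -3.4]
grip_width: 0.019
```

Run:
```python
from h import *
c=cam("wrist");crop(c,150,500,0,400,2,"w29.png")
go([0.576,0.09,0.185],1.505)
```

```text
t 38.27 pos [0.5177 0.3865 0.1873] rot [ 3.1376  0.006  -3.1023] j6 [ 0.58  0.53  1.25  0.    1.36 -1.03] w 0.0194 F [ 1.2 -0.6 -5.4]
turn [5.1000e-03 8.0000e-04 1.0669e+00] shift [-0.0933 -0.5972  0.0027] rows>= 14
```

View pics/w29.png

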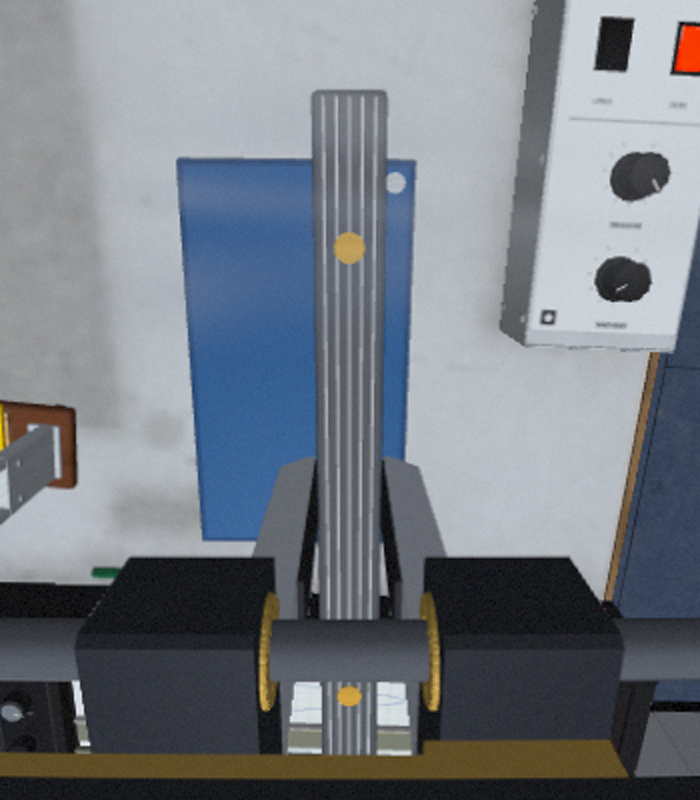

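Call:
{"api": "servo_tool", "payload": {"moves": [[[0.002, 0, 0.55, -0.047, -0.3, 0, 1], [0.002, 0, 0.55, -0.047, -0.3, 0, 1], [0.002, 0, 0.55, -0.047, -0.3, 0, 1], [0.002, 0, 0.55, -0.047, -0.3, 0, 1], [0.002, 0, 0.55, -0.047, -0.3, 0, 1], [0.002, 0, 0.55, -0.047, -0.3, 0, 1], [0.002, 0, 0.55, -0.047, -0.3, 0, 1]]]}}

```text
time_s: 38.85
ee_pos: [0.5464, 0.2367, 0.1844]
eef_rot: [3.14, 0.001, 2.309]
force: [0.6, 0.8, -5.0]
grip_width: 0.0194
```

Run:
```python
from h import *
go([0.576,0.09,0.185],1.505)
```

```text
t 38.85 pos [0.5464 0.2367 0.1844] rot [3.1404e+00 6.0000e-04 2.3094e+00] j6 [ 0.35  0.42  1.41 -0.    1.31 -0.39] w 0.0194 F [ 0.6  0.8 -5. ]
turn [0.0009 0.     0.5121] shift [-0.2567 -0.1537 -0.0012] rows>= 7
```

Call:
{"api": "servo_tool", "payload": {"moves": [[[0, 0, 0.512, -0.257, -0.154, 0, 1], [0, 0, 0.512, -0.257, -0.154, 0, 1], [0, 0, 0.512, -0.257, -0.154, 0, 1], [0, 0, 0.512, -0.257, -0.154, 0, 1], [0, 0, 0.512, -0.257, -0.154, 0, 1], [0, 0, 0.512, -0.257, -0.154, 0, 1], [0, 0, 0.512, -0.257, -0.154, 0, 1], [0, 0, 0.512, -0.257, -0.154, 0, 1], [0, 0, 0.512, -0.257, -0.154, 0, 1], [0, 0, 0.512, -0.257, -0.154, 0, 1]]]}}

```text
time_s: 39.68
ee_pos: [0.5756, 0.0899, 0.1833]
eef_rot: [-3.141, -0.0, 1.508]
force: [-0.1, -0.8, -5.3]
grip_width: 0.0193
```

Run:
```python
from h import *
c=cam("wrist");crop(c,200,450,0,260,2.3,"w30.png")
go([0.5763,0.09,0.11],1.505)
```

```text
t 39.73 pos [0.5757 0.09   0.1836] rot [ 3.1415e+00 -3.0000e-04  1.5075e+00] j6 [0.09 0.39 1.45 0.   1.3  0.16] w 0.0192 F [-0.2  0.1 -3.5]
turn [ 0.     -0.0002  0.0016] shift [1.000e-04 1.200e-03 1.473e-01] rows>= 2
```

View pics/w30.png

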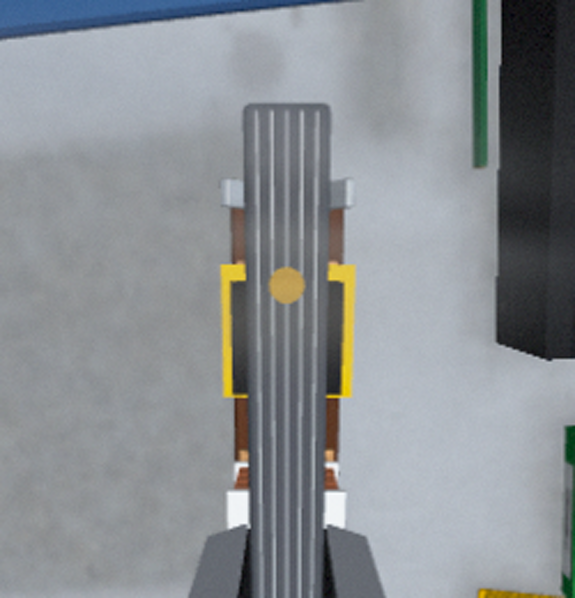

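Call:
{"api": "servo_tool", "payload": {"moves": [[[0, 0, 0.002, 0, 0.001, 0.04, 1], [0, 0, 0.002, 0, 0.001, 0.08, 1], [0, 0, 0.002, 0, 0.001, 0.11, 1], [0, 0, 0.002, 0, 0.001, 0.13, 1], [0, 0, 0.002, 0, 0.001, 0.143, 1], [0, 0, 0.002, 0, 0.001, 0.145, 1], [0, 0, 0.002, 0, 0.001, 0.145, 1], [0, 0, 0.002, 0, 0.001, 0.145, 1]]]}}

```text
time_s: 40.4
ee_pos: [0.5766, 0.09, 0.112]
eef_rot: [3.14, -0.0, 1.505]
force: [0.8, 0.4, -4.9]
grip_width: 0.0197
```

Run:
```python
from h import *
c=cam("wrist");crop(c,200,450,0,260,2.3,"w31.png")
c=cam("scene");crop(c,230,350,140,250,5,"s31.png")
go([0.5763,0.09,0.0791],1.505)
```

```text
t 40.5 pos [0.5766 0.09   0.112 ] rot [ 3.1402e+00 -5.0000e-04  1.5045e+00] j6 [0.09 0.46 1.52 0.   1.15 0.16] w 0.0192 F [ 0.3  0.5 -4. ]
turn [ 0.0009 -0.0003 -0.0003] shift [-0.     -0.0007  0.0658] rows>= 1
```

View pics/w31.png

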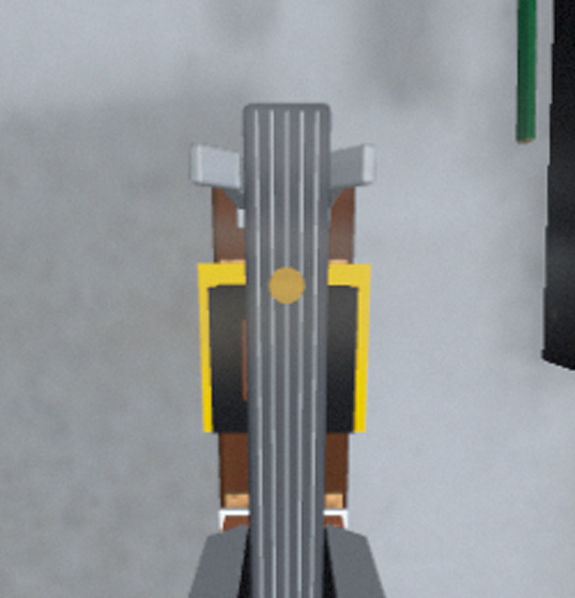

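View pics/s31.png

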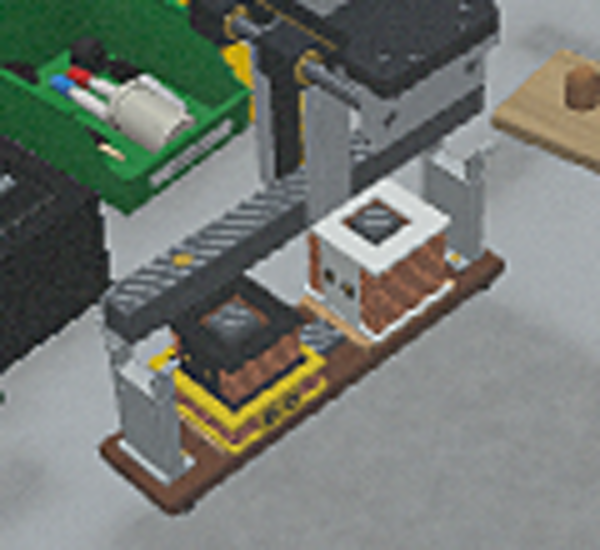

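Call:
{"api": "servo_tool", "payload": {"moves": [[[0.001, 0, 0, 0, -0.002, 0.01, 1], [0.001, 0, 0, 0, -0.002, 0.022, 1], [0.001, 0, 0, 0, -0.002, 0.034, 1], [0.001, 0, 0, 0, -0.002, 0.044, 1], [0.001, 0, 0, 0, -0.002, 0.052, 1], [0.001, 0, 0, 0, -0.002, 0.056, 1], [0.001, 0, 0, 0, -0.002, 0.056, 1]]]}}

```text
time_s: 41.08
ee_pos: [0.5754, 0.0901, 0.0834]
eef_rot: [-3.141, -0.0, 1.505]
force: [-0.7, -0.6, -4.3]
grip_width: 0.0194
```

Run:
```python
from h import *
c=cam("wrist");crop(c,200,450,0,260,2.3,"w32.png")
go([0.5763,0.09,0.0791],1.505)
```

```text
t 41.13 pos [0.5756 0.0901 0.0838] rot [-3.1411e+00 -5.0000e-04  1.5045e+00] j6 [0.09 0.5  1.55 0.   1.1  0.16] w 0.0195 F [-0.3  0.3 -4.9]
turn [-0.0003 -0.0003 -0.0003] shift [-0.      0.0014  0.0094] rows>= 1
```

View pics/w32.png

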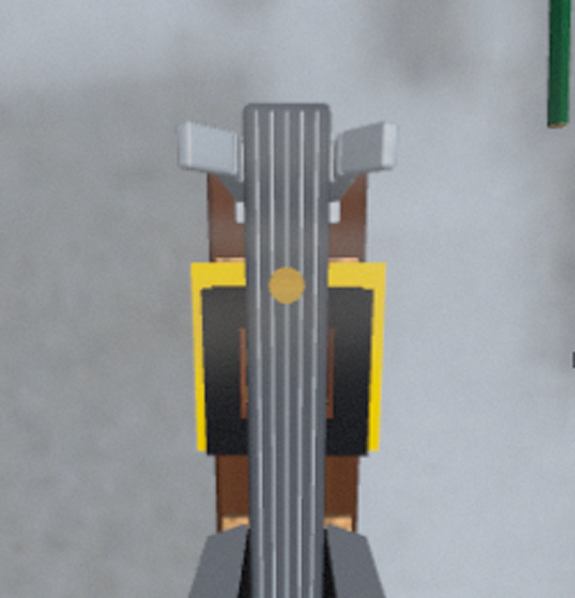

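Entering the slot (about 4.7 mm to go), no side force. Lower to contact.

Call:
{"api": "servo_tool", "payload": {"moves": [[[0, 0, 0, 0, 0, 0.003, 1], [0, 0, 0, 0, 0, 0.006, 1], [0, 0, 0, 0, 0, 0.008, 1], [0, 0, 0, 0, 0, 0.01, 1], [0, 0, 0, 0, 0, 0.011, 1], [0, 0, 0, 0, 0, 0.012, 1], [0, 0, 0, 0, 0, 0.012, 1]]]}}

```text
time_s: 41.72
ee_pos: [0.5756, 0.0901, 0.079]
eef_rot: [3.142, -0.001, 1.505]
force: [-5.8, -0.7, 8.4]
grip_width: 0.0194
```

Run:
```python
from h import *
go([0.5763,0.09,0.0791],1.505)
```

```text
t 41.72 pos [0.5756 0.0901 0.079 ] rot [ 3.1415e+00 -5.0000e-04  1.5046e+00] j6 [0.09 0.5  1.55 0.   1.09 0.16] w 0.0194 F [-5.8 -0.7  8.4]
turn [ 0.     -0.0003 -0.0003] shift [-0.0001  0.0013 -0.0001] rows>= 1
```

Home at the predicted height. Release and rise.

Call:
{"api": "servo_tool", "payload": {"moves": [[[0, 0, 0, 0, 0, -0.001, 0.4], [0, 0, 0, 0, 0, -0.001, 0.4], [0, 0, 0, 0, 0, -0.001, 0.4], [0, 0, 0, 0, 0, -0.001, 0.4], [0, 0, 0, 0, 0, -0.001, 0.4], [0, 0, 0, 0, 0, -0.04, 0.2], [0, 0, 0, 0, 0, -0.1, 0], [0, 0, 0, 0, 0, -0.17, 0], [0, 0, 0, 0, 0, -0.24, 0], [0, 0, 0, 0, 0, -0.26, 0], [0, 0, 0, 0, 0, -0.26, 0]]]}}

```text
time_s: 42.63
ee_pos: [0.5767, 0.0901, 0.212]
eef_rot: [3.136, -0.001, 1.505]
force: [-0.2, 0.7, -0.2]
grip_width: 0.0893
```

Run:
```python
from h import *
import pickle
c=cam("wrist");pickle.dump(c,open("w33.pkl","wb"));crop(c,230,420,50,320,2.2,"w33.png")
c=cam("scene");crop(c,230,430,130,250,4,"s33.png");go()
```

```text
t 42.73 pos [0.5753 0.09   0.2078] rot [-3.1405e+00 -3.0000e-04  1.5046e+00] j6 [0.09 0.37 1.42 0.   1.35 0.16] w 0.0936 F [-0.2 -0.2 -0.5]
turn [-0.0007 -0.0002  0.    ] shift [0. 0. 0.] rows>= 1
```

View pics/w33.png

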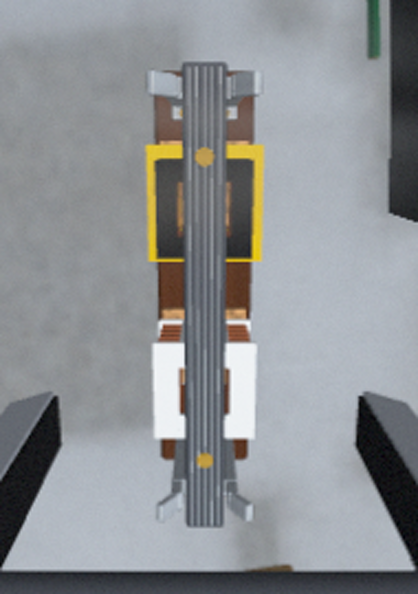

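View pics/s33.png

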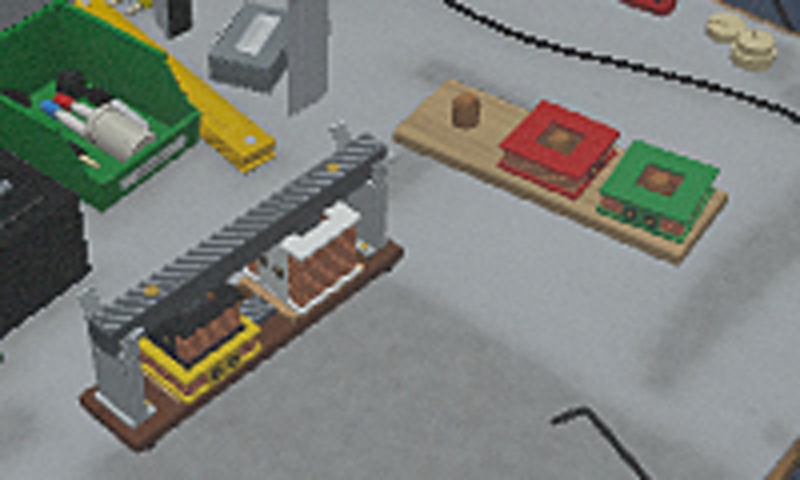

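Run:
```python
from h import *
import pickle
c=pickle.load(open("w33.pkl","rb"))
w=px2w(c,np.array([[204,157],[205,460.5],[204,63],[205,524]])/2.2+[230,50],.092);print(w.round(4),w[:2].mean(0),w[2:].mean(0)); d=w[2]-w[3];print(np.arctan2(d[1],d[0]))
b=px2w(c,np.array([[147,72],[261,72],[261,96],[147,96]])/2.2+[230,50],.098);print("farbr",b.mean(0))
b=px2w(c,np.array([[153,344],[257,344],[254,438],[155,438]])/2.2+[230,50],.07);print("white",b.mean(0))
```

```text
[[ 0.5814  0.166   0.092 ]
 [ 0.5715  0.0157  0.092 ]
 [ 0.5841  0.2055  0.092 ]
 [ 0.569  -0.0214  0.092 ]] [0.57644812 0.09085859 0.092     ] [0.57653661 0.09205157 0.092     ]
1.5040942666400654
farbr [0.58349446 0.19638844 0.098     ]
white [0.57340684 0.04460876 0.07      ]
```

```bash
python3 -c "
from station import hand_in
print(hand_in())"
```

```text
the job is handed in; nothing more can be done
None
```

The coil swap is finished and handed in at about 43 s of the 128 s allowed. `hand_in()` gives no verdict, so the result rests on my own checks.

I laid the yoke bar and the black coil on the mat and put the red coil on the stand's middle peg. Then I slid the yellow coil onto the limb the red one was on, put the black coil back on it, and lowered the yoke into both brackets. Nothing was dropped.

Last checks before handing in:
- **Yoke:** it came to rest in both brackets at the expected height. Its direction matched the start (1.504 rad), and its centre was within about 2 mm of the core centre along the bar.
- **Coils:** each coil met its support at the expected height. The pictures show yellow and black on the limb and red on the middle peg.
- **White and green coils:** the white coil measured within 0.3 mm of its starting position. I only checked the green one by eye, and it looked undisturbed.
- **Disagreement:** the top and wrist cameras differed by about 4 mm on the middle peg's position. I settled it with close views from the wrist camera while lowering the red coil, and it went on without side contact.

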